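# Make up a batch of spectacle blanks on a spring scale

### The job

Draw the wooden packing block out from under the scale pan and put it down on the table clear of the scale, then move the big blank from the pan into the empty low tray at the right. Then add bridge and hinge blanks from the striped board to the pan, setting each down gently, as many as it takes for the pointer to come to rest between the two prongs of the mark, and let go. Leave the lens, the jar and the other things on the table where they are.

Things in the scene. Friction and masses are not known exactly. Their poses are not given: they have to be found in the camera images.
- scale: Grey spring scale fixed to the table. Origin on the table under the pan's centre; x points away from the robot towards the post, y to the left, turned up to 0.25 rad from the world axes. Base plate 22 mm thick, from x -83 to +155 mm and y -80 to +80 mm. A post 30 mm wide and 154 mm high stands at x = 130 mm, y = 0, and a thin rod of the same height at x = 130 mm, y = -72 mm.
- pan (a joint): How far the spring pan has sunk, in m: 0 when empty, at most 0.062. It sinks about 0.14 mm per gram (spring 70 N/m) and is damped: it comes to rest in about 1 s. While the wooden block is under it, it cannot sink more than about 1 mm.
- pan_top (a point): Centre of the pan's upper face: a level steel pan 130 mm (scale x) by 150 mm (scale y), 4 mm thick, with a rim 4 mm high on its near, left and right edges and an upright bracket 55 mm high at its far edge (x = 65 mm). Its face is 94 mm above the table when empty; it moves straight down. Same axes as the scale.
- pointer (a point): Tip of the black pointer, a bar 3 mm thick that is carried by the pan, 41 mm above the pan's face, reaching to the right (-y) from the post.
- mark_gap (a point): Centre of the gap of the black two-pronged mark fork clamped on the thin rod; the fork stands still. Its prongs are 12 mm apart (inner faces), one above the other; the pointer tip moves up and down just in front of the gap. The pan must sink 22 to 37 mm from empty to bring the pointer level with this point.
- chock_grip (a point): Grip point on the wooden packing block, near the top of its upright tab (12 mm thick along x, 26 mm wide along y; the tab's top is 15 mm above this point, the block's underside 80 mm below). The whole is about 160 g. Axes nearly those of the scale: y points out from under the pan (to the left), the direction to pull. Take the tab across its 12 mm.
- chock_block (a point): Centre of the wooden packing block proper, 50 mm (x) by 60 mm (y) by 67 mm high, 33.5 mm above its underside; 91 mm from the tab along -y; a strip 12 mm high along the bottom joins them. It stands on the scale's base plate, under the pan, and must be drawn about 75 mm along +y to be clear of the pan.
- front_blank_mid (a point): The big front blank: plain metal bar 70 x 28 mm, 26 mm high at its two ends and 18 mm in the middle, about 400 g (up to 6 % either way). It lies on the pan at the start, anywhere near the middle. Point on its centre line 13 mm above its underside; x along its 70 mm, y across its 28 mm (grip across y), z up.
- bridge1_mid (a point): Bridge blank: plain metal bar 44 x 15 mm and 26 mm high, saddle-shaped (ends 26 mm high, a notch 18 mm long in the middle where it is 14 mm high), about 120 g (up to 6 % either way), so it sinks the pan about 17 mm. Point at its centre, 13 mm above its underside; x along the 44 mm length, y across the 15 mm width (grip across y), z up. Starts on the board, in any of seven places and any yaw.
- bridge2_mid (a point): Bridge blank: plain metal bar 44 x 15 mm and 26 mm high, saddle-shaped (ends 26 mm high, a notch 18 mm long in the middle where it is 14 mm high), about 120 g (up to 6 % either way), so it sinks the pan about 17 mm. Point at its centre, 13 mm above its underside; x along the 44 mm length, y across the 15 mm width (grip across y), z up. Starts on the board, in any of seven places and any yaw.
- hinge1_mid (a point): Hinge blank: small plain metal L-shaped block 26 x 14 mm and 24 mm high (a 12 mm long tall part near its -x end; the rest is 12 mm high), about 50 g (up to 6 % either way), so it sinks the pan about 7 mm. Point at the centre of its 26 x 14 mm outline, 12 mm above its underside; the tall end is centred 7 mm to -x of it; y across the 14 mm width (grip across y), z up. Starts on the board, in any of seven places and any yaw.
- hinge2_mid (a point): Hinge blank: small plain metal L-shaped block 26 x 14 mm and 24 mm high (a 12 mm long tall part near its -x end; the rest is 12 mm high), about 50 g (up to 6 % either way), so it sinks the pan about 7 mm. Point at the centre of its 26 x 14 mm outline, 12 mm above its underside; the tall end is centred 7 mm to -x of it; y across the 14 mm width (grip across y), z up. Starts on the board, in any of seven places and any yaw.
- hinge3_mid (a point): Hinge blank: small plain metal L-shaped block 26 x 14 mm and 24 mm high (a 12 mm long tall part near its -x end; the rest is 12 mm high), about 50 g (up to 6 % either way), so it sinks the pan about 7 mm. Point at the centre of its 26 x 14 mm outline, 12 mm above its underside; the tall end is centred 7 mm to -x of it; y across the 14 mm width (grip across y), z up. Starts on the board, in any of seven places and any yaw.
- tray: Empty low open tray fixed to the table at the right, 150 mm (x) by 110 mm (y) outside, 28 mm high, walls and floor about 4 to 5 mm thick. Origin at the centre of its underside.
- board: Paper-covered board with thin blue stripes, 250 x 250 mm and 6 mm thick, fixed to the table at the right of the scale; the bridge and hinge blanks lie on it. Origin at the centre of its underside.
- lens: Bystander: loose lens, 50 mm across, 9 mm thick, lying on the board among the blanks.
- jar: Bystander: small white closed jar, 36 mm across, 30 mm high, standing on the board among the blanks.
- glasses: Bystander: pair of wire glasses, about 130 x 130 mm, 45 mm high, left of the robot.
- driver: Bystander: screwdriver, 150 mm long, lying beyond the board.
- brush: Bystander: brush, 160 mm long, lying near the robot at the right.
- pencil: Bystander: round pencil, 150 mm long, lying beyond the scale.
Not all that is in view belongs to the job. Leave any turquoise look-alike of the part that bears chock_grip alone.

How it is judged:
By the outcome, as a careful person would: the job done as asked, in the order asked, and still so for the second after the job is handed in, with the robot touching nothing.
It also fails if it takes over 72 s, if anything falls off the work surface, if the arm or the gripper's body presses on something with over 40 N, if the wrist force passes 120 N, or if a joint passes its speed limit or range.

### The arm

A 7-joint arm with a two-finger parallel gripper is mounted at the origin on the work surface. World frame = base frame: x ahead of the robot, y to its left, z up, the work surface at z = 0. Lengths are in m, angles in rad, forces in N, time in s.
With the tool pointing down it reaches from about 0.425 to 0.925 m from the base axis. Payload 6.8 kg.
Tool frame: the origin (TCP) lies at the very end of the fingers, on their centre line; the grasp point (between the pads) lies 19 mm behind it; y points along the fingers, z is the direction in which the jaws open and shut, and the axes are right-handed (so a half turn about y gives the same grasp; the last joint's range is limited). The gripper opens to 85 mm and grips with 20 to 120 N. Pads are 22 mm wide; open, the fingers measure 114 mm over their backs; the gripper's body (76 mm by 85 mm) begins 54 mm behind the grasp point. The pads swing forward as they close: fully open they stand 13 mm farther back than shut.
Start: joints at [-1.396, 0.477, 0.022, 1.555, -0.011, 1.109, -0.083], TCP at [0.188, 0.648, 0.231] pointing down, gripper open.
Joint ranges: [-2.96, 2.96], [-0.34, 2.1], [-1.41, 1.46], [0.24, 2.44], [-1.37, 4.51], [0.17, 1.92], [-2.96, 2.96]. Speed limits (rad/s): [2.39, 2.39, 3.14, 3.14, 3.14, 3.14, 3.14].

### API

Orientations are given as a rotation vector (axis times angle).
In Python, from bench import r gives the robot as it stands.
- The arm moves only by the tool drive_tool, never from a script. Its argument "series" is a list of rows, each a list of 7 numbers: the shift along the tool's x, y, z in mm, then the turn, a rotation vector about the tool's x, y, z in degrees, then the finger opening in mm, from 0 to 85.4. In form: [[tx, ty, tz, wx, wy, wz, grip], ...]. A call has 1 to 5 rows; each row is the pose to reach, as a shift and turn from the pose measured when the call began, along the tool's axes at that moment; what a row does not reach only later rows make up. A row lasts 1/10 s, in which the tool goes at most 50 mm and 8.59 degrees, less where a joint would pass 70% of its speed; a pose out of reach is approached as far as the arm can. A call with a gripper value outside its range is refused whole. The fingers move at their own pace and stop on an object; "squeeze" is the grip in N (left out, the last holds). Time passes only in rows, so rows that repeat a pose let the fingers close. It gives the time, the measured TCP pose, the force and the opening at its end, in the units of the state.
- r.get_obs(): the state, without advancing time (a new reading comes with each control period).
- r.grab_frame(name): name is "scene" or "top" or "wrist"; returns a dict with "frame" (420x560x3 uint8, blue, green, red), "intrinsics" (3x3 intrinsics, pixels), "distortion" ([k1, k2, p1, p2, k3] as OpenCV has them; the pictures are not rectified), "rvec" (rotation vector, rad) and "tvec" (3), from world to camera coordinates, as OpenCV has them. Camera axes: x right, y down, z forward; pixel columns grow to the right and rows downward; lengths in m; the calibration is good to about 2 mm. A picture is of the moment at which its call begins. There is no depth.
- r.hand_in(): hands the job in, once; it reports no verdict.
The state is a dict: "clock": time; "joints": joint angles; "qvel": joint speeds; "tau": joint torques, N m; "tcp_pos": TCP position; "orientation": TCP orientation; "contact_force": force on the tool from outside, world axes, zero at the start; "moment": the same for the moment, N m; "grip_width": finger opening in m.
Only numpy, scipy, OpenCV 4.12 (cv2) and the standard library are available. Lean on these libraries where they do the work, as an engineer would, in place of code of your own. Each camera call takes 0.05 s, during which the arm holds its last target.

## Working session

There is one attempt and no reset: what is moved stays moved. The work goes in short steps, Python scripts to look and compute and a tool call to move; the robot and the scene stay as the last step left them, time stands still between calls to the robot, and variables do not carry over. Pictures are saved under pics/ and viewed, and the job is handed in when it is done.

Besides the shell and the picture viewer there is one more tool, called after ">>>" by a JSON object that holds its "api" and its "payload". drive_tool: Moves the arm, as the interface text tells. Its arguments: {"type":"object","properties":{"series":{"type":"array","items":{"type":"array","items":{"type":"number"}}},"squeeze":{"type":"number"}},"required":["series"]}

```bash
ls; mkdir -p pics
python3 - <<'E'
from bench import r
import cv2
o=r.get_obs()
for k,v in o.items(): print(k,v)
for n in ["scene","top","wrist"]:
    f=r.grab_frame(n); cv2.imwrite(f"pics/{n}0.png",f["frame"])
    print(n,f["intrinsics"],f["distortion"],f["rvec"],f["tvec"])
E
```

```text
pics
clock 0.0
joints [-1.39610948  0.47779196  0.02237865  1.55644202 -0.01148092  1.10933099
 -0.08308885]
qvel [-5.65298816e-04  1.09924076e-04  6.11785664e-05 -1.66388681e-03
  5.58731481e-04 -1.68421550e-04 -4.74470537e-04]
tau [-9.05510260e-04 -5.96457767e+01  1.60766110e+00 -2.81195319e+01
  1.25381458e-02  9.26291279e-03  6.12314807e-05]
tcp_pos [0.18822422 0.64760522 0.23033594]
orientation [-1.56121992  0.22208699 -0.22194751]
contact_force [-1.19131029  0.11250398 -0.15404397]
moment [-0.03047034  0.04154459 -0.02674092]
grip_width 0.08544087157373056
scene [[399.69353391   0.         285.13432128]
 [  0.         399.69353391 208.95932604]
 [  0.           0.           1.        ]] [-0.06659137  0.          0.          0.          0.        ] [ 1.83732693  1.78278171 -0.66664965] [ 0.014112   -0.3154367   1.38165808]
top [[481.13001955   0.         278.09456665]
 [  0.         481.13001955 208.9726819 ]
 [  0.           0.           1.        ]] [-0.01532821  0.          0.          0.          0.        ] [ 2.18670202 -2.1948653   0.08511498] [-0.02334126  0.49846352  1.25732206]
wrist [[315.4114473    0.         278.84162784]
 [  0.         315.4114473  212.08719226]
 [  0.           0.           1.        ]] [-0.07079899  0.          0.          0.          0.        ] [-2.29144853 -1.72147904 -0.28122188] [-0.67375136 -0.04126618  0.38021747]
```

View pics/scene0.png

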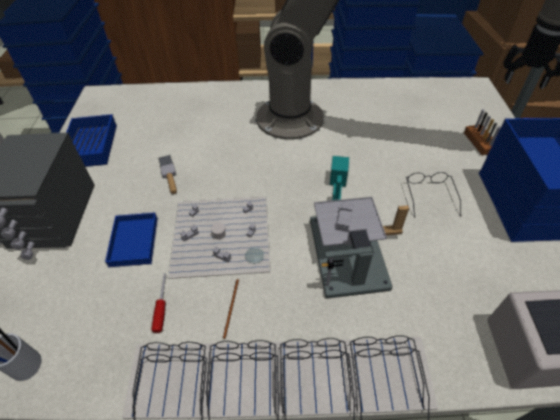

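View pics/top0.png

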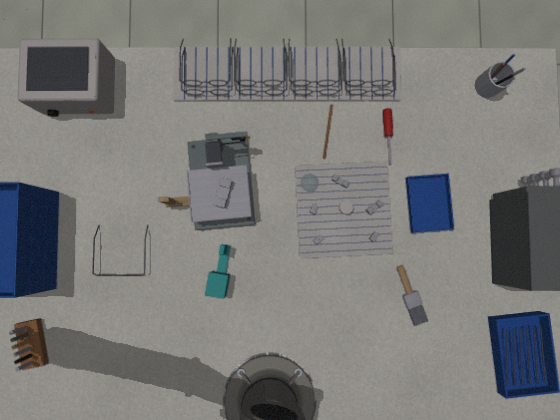

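View pics/wrist0.png

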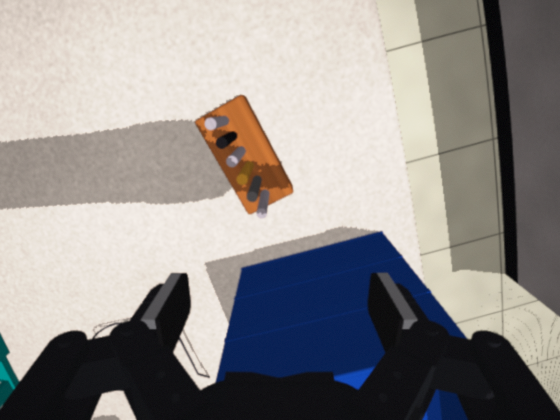

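```bash
cat > h.py <<'E'
import numpy as np, cv2
from scipy.spatial.transform import Rotation as Ro
from bench import r
def cam(f):
    R=cv2.Rodrigues(np.array(f["rvec"],float))[0]; t=np.array(f["tvec"],float).ravel()
    return R,t
def ray(f,px):
    R,t=cam(f)
    u=cv2.undistortPoints(np.array([[px]],float),f["intrinsics"],np.array(f["distortion"],float)).ravel()
    return -R.T@t, R.T@np.array([u[0],u[1],1.])
def onz(f,px,z):
    c,d=ray(f,px); return c+d*(z-c[2])/d[2]
def proj(f,P):
    return cv2.projectPoints(np.array(P,float).reshape(-1,1,3),np.array(f["rvec"],float),np.array(f["tvec"],float),f["intrinsics"],np.array(f["distortion"],float))[0].reshape(-1,2)
def tri(obs):
    A=np.zeros((3,3));b=np.zeros(3)
    for f,px in obs:
        c,d=ray(f,px); d=d/np.linalg.norm(d); M=np.eye(3)-np.outer(d,d); A+=M; b+=M@c
    P=np.linalg.solve(A,b)
    return P,[np.round(proj(f,P)[0]-px,1) for f,px in obs]
def crop(f,x0,y0,x1,y1,s,name):
    im=f["frame"][y0:y1,x0:x1]; im=cv2.resize(im,None,fx=s,fy=s,interpolation=cv2.INTER_CUBIC)
    k=10 if s>=5 else 20
    for x in range((x0+k-1)//k*k,x1,k):
        cv2.line(im,((x-x0)*s,0),((x-x0)*s,6),(0,0,255),1); cv2.putText(im,str(x),((x-x0)*s,16),0,.35,(0,0,255),1)
    for y in range((y0+k-1)//k*k,y1,k):
        cv2.line(im,(0,(y-y0)*s),(6,(y-y0)*s),(0,0,255),1); cv2.putText(im,str(y),(8,(y-y0)*s+4),0,.35,(0,0,255),1)
    cv2.imwrite(f"pics/{name}.png",im)
def Rdown(a):
    # tool y down; jaw axis z at world yaw a
    y=np.array([0,0,-1.]); z=np.array([np.cos(a),np.sin(a),0]); x=np.cross(y,z)
    return np.c_[x,y,z]
def rel(P,a=None,o=None):
    """target TCP P (m), jaw yaw a (rad, mod pi) -> tool shift mm & turn deg"""
    o=o or r.get_obs(); R=Ro.from_rotvec(o["orientation"]).as_matrix(); p=np.array(o["tcp_pos"])
    s=R.T@(np.array(P)-p)*1000
    if a is None: w=np.zeros(3)
    else:
        c=[Ro.from_matrix(R.T@Rdown(a+k*np.pi)).as_rotvec(degrees=True) for k in(0,1)]
        w=min(c,key=np.linalg.norm)
    return np.round(s,1),np.round(w,1)
def st():
    o=r.get_obs(); R=Ro.from_rotvec(o["orientation"]).as_matrix()
    print("t",round(o["clock"],2),"tcp",np.round(o["tcp_pos"],4),"jaw yaw",round(np.degrees(np.arctan2(R[1,2],R[0,2])),1),"ydir",np.round(R[:,1],3),"F",np.round(o["contact_force"],1),"w",round(o["grip_width"],4),"j",np.round(o["joints"],2)); return o
import pickle
def save(n): 
    f=r.grab_frame(n); pickle.dump(f,open(f"f_{n}.pkl","wb")); return f
def load(n): return pickle.load(open(f"f_{n}.pkl","rb"))
E
python3 - <<'E'
from h import *
o=st(); print(Ro.from_rotvec(o["orientation"]).as_matrix().round(3))
f=save("top"); g=save("scene")
crop(f,150,120,270,240,6,"t1"); crop(f,285,150,465,270,4,"t2"); crop(g,290,140,420,300,4,"s1"); crop(g,100,190,280,280,4,"s2")
E
```

```text
t 0.15 tcp [0.1882 0.6478 0.2305] jaw yaw 73.8 ydir [-0.    -0.001 -1.   ] F [0.  1.  0.4] w 0.085 j [-1.4   0.48  0.02  1.56 -0.01  1.11 -0.08]
[[ 0.96  -0.     0.279]
 [-0.279 -0.001  0.96 ]
 [ 0.    -1.    -0.001]]
```

View pics/t1.png

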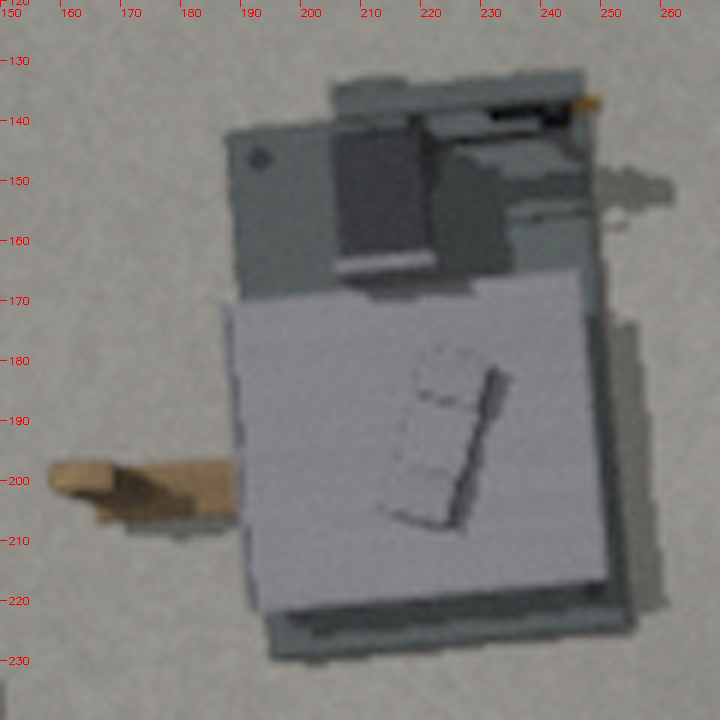

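View pics/t2.png

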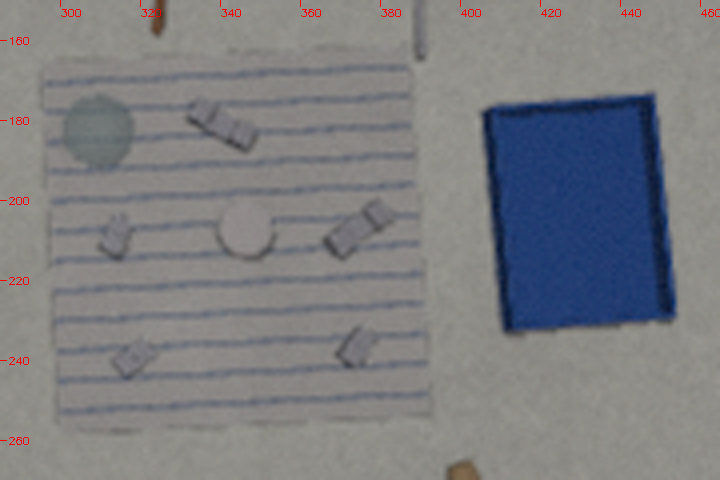

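View pics/s1.png

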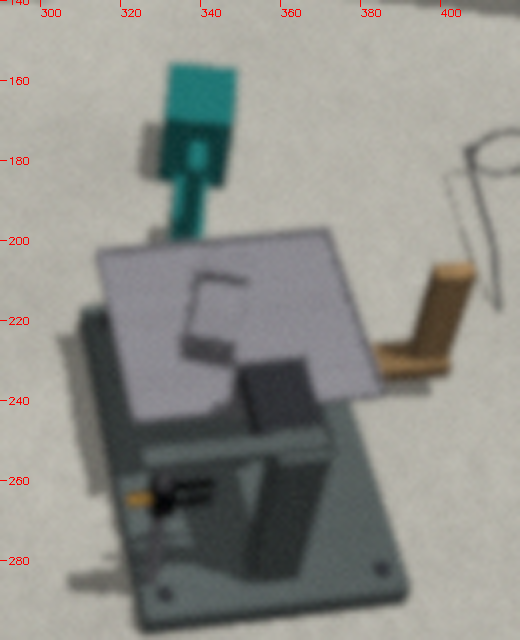

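View pics/s2.png

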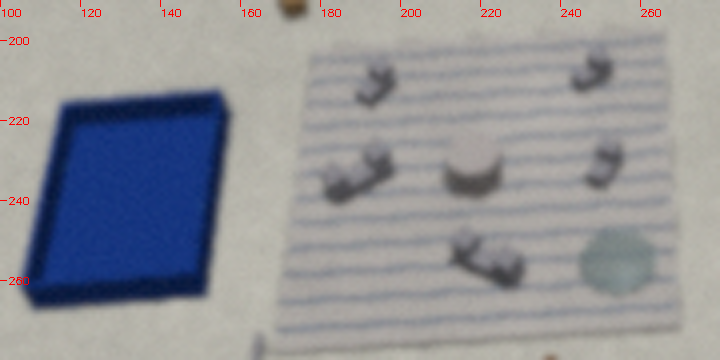

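Run:
```python
from h import *
f=load("top"); g=load("scene")
C=[onz(f,p,.098)[:2] for p in [(188,171),(192.5,222),(250.5,217)]]; C.append(onz(f,(247,165.5),.149)[:2])
for c in C: print("pan",c.round(4))
e=C[2]-C[1]; print(np.linalg.norm(e), "len x",np.linalg.norm(C[0]-C[1])); print("yaw of -y edge",np.degrees(np.arctan2(e[1],e[0]))+90)
# base plate z .022
B=[onz(f,p,.022)[:2] for p in [(195.5,230),(255.5,225)]]; print("base near corners",np.round(B,4)); e=B[1]-B[0]; print(np.linalg.norm(e),np.degrees(np.arctan2(e[1],e[0]))+90)
# tab top
print("tab from top", [onz(f,p,.117).round(4) for p in [(158.5,197),(168.5,197),(168.5,201.5),(158,200)]])
print("tab tri",tri([(f,(163.5,199)),(g,(401.5,208))]))
print("front blank", [onz(f,p,.115).round(4) for p in [(220,178),(231.5,180.5),(224.5,207.5),(214,204.5)]])
for n,p,h in [("br A",(340.5,181.2),.03),("br B",(374,207),.03),("h C",(313.5,208.5),.025),("h D",(318,239),.025),("h E",(374,236.5),.025),("lens",(309.5,183),.012),("jar",(346,207),.036)]:
    print(n,onz(f,p,h).round(4))
T=[onz(f,p,.028)[:2] for p in [(405.5,177),(448,173.5),(453,230),(411,233)]]; print("tray",np.round(T,4),np.mean(T,0))
```

```text
pan [0.5884 0.1997]
pan [0.4612 0.1874]
pan [0.4731 0.044 ]
pan [0.5936 0.0499]
0.14391747155922482 len x 0.1277740453005905
yaw of -y edge 4.7347926067806725
base near corners [[0.4434 0.1922]
 [0.456  0.0345]]
0.1581855774403004 4.559735744616063
tab from top [array([0.5218, 0.2677, 0.117 ]), array([0.5217, 0.2433, 0.117 ]), array([0.5107, 0.2432, 0.117 ]), array([0.5145, 0.2688, 0.117 ])]
tab tri (array([0.51712627, 0.25566297, 0.11258557]), [array([0.3, 0.1]), array([ 0.3, -0. ])])
front blank [array([0.5683, 0.118 , 0.115 ]), array([0.5621, 0.0897, 0.115 ]), array([0.4957, 0.1067, 0.115 ]), array([0.5031, 0.1323, 0.115 ])]
br A [ 0.5703 -0.1899  0.03  ]
br B [ 0.5018 -0.2773  0.03  ]
h C [ 0.4988 -0.1184  0.025 ]
h D [ 0.4185 -0.1295  0.025 ]
h E [ 0.4244 -0.277   0.025 ]
lens [ 0.568  -0.1094  0.012 ]
jar [ 0.5016 -0.2026  0.036 ]
tray [[ 0.5813 -0.3628]
 [ 0.5904 -0.4764]
 [ 0.4406 -0.4854]
 [ 0.4332 -0.374 ]] [ 0.51138037 -0.42464877]
```

Run:
```python
from h import *
f=load("top")
print("glasses",[onz(f,p,.02).round(3) for p in [(95,228),(150,226),(152,275),(92,275)]])
print(rel([.517,.2557,.20],np.radians(4.6)))
```

```text
glasses [array([0.45 , 0.457, 0.02 ]), array([0.454, 0.312, 0.02 ]), array([0.326, 0.305, 0.02 ]), array([0.327, 0.462, 0.02 ])]
(array([ 425.1,   31.1, -284.9]), array([ 0. , 69.2,  0. ]))
```

>>> {"api": "drive_tool", "payload": {"series": [[425,31,-285,0,69,0,85],[425,31,-285,0,69,0,85],[425,31,-285,0,69,0,85],[425,31,-285,0,69,0,85],[425,31,-285,0,69,0,85]]}}

```text
clock: 0.75
tcp_pos: [0.3495, 0.4551, 0.2161]
orientation: [-1.415, 0.809, -0.809]
contact_force: [1.3, 0.0, -0.7]
grip_width: 0.0851
```

Run:
```python
from h import *
st()
print(rel([.517,.2557,.18],np.radians(4.6)))
```

```text
t 0.75 tcp [0.3495 0.4551 0.2161] jaw yaw 30.5 ydir [ 0. -0. -1.] F [ 1.3  0.  -0.7] w 0.0851 j [-1.21  0.33  0.24  1.83 -0.09  0.99 -0.41]
(array([256.8,  36.2,  43.2]), array([-0. , 25.9,  0. ]))
```

>>> {"api": "drive_tool", "payload": {"series": [[257,36,43,0,26,0,60],[257,36,43,0,26,0,60],[257,36,43,0,26,0,60],[257,36,43,0,26,0,60],[257,36,43,0,26,0,60]]}}

```text
clock: 1.25
tcp_pos: [0.5083, 0.2655, 0.1822]
orientation: [-1.245, 1.151, -1.151]
contact_force: [1.5, 0.9, -0.0]
grip_width: 0.06
```

Run:
```python
from h import *
o=st()
print(rel([.517,.2557,.18],np.radians(4.6)))
f=save("wrist"); crop(f,0,0,560,420,1,"w1")
# where the predicted tab top corners lie
print(proj(f,[[.517,.2557,.117],[.517,.2557,.102],o["tcp_pos"]]).round(1))
```

```text
t 1.25 tcp [0.5083 0.2655 0.1822] jaw yaw 4.5 ydir [ 0.  0. -1.] F [ 1.5  0.9 -0. ] w 0.06 j [-0.9   0.38  0.4   1.87 -0.18  0.92 -0.34]
(array([10.4,  2.2,  7.9]), array([-0. , -0.1, -0. ]))
[[290.7 242.2]
 [290.  234.1]
 [280.3 275.9]]
```

View pics/w1.png

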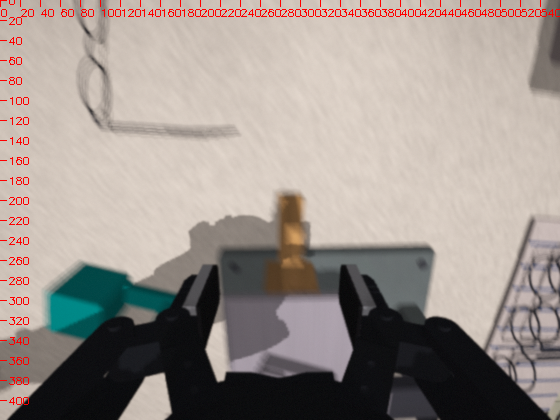

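Run:
```python
from h import *
f=load("wrist"); crop(f,240,170,340,300,6,"w1c")
R,t=cam(f); print("cam",-R.T@t, "fwd",R[2])
print([ (y,proj(f,[[.517,y,.117],[.517,y,.034]]).round(0).tolist()) for y in (.2427,.2557,.2687)])
```

```text
cam [0.50092874 0.34730545 0.32379948] fwd [ 0.02665486 -0.31873281 -0.94746974]
[(0.2427, [[289.0, 258.0], [286.0, 220.0]]), (0.2557, [[291.0, 242.0], [288.0, 207.0]]), (0.2687, [[292.0, 225.0], [289.0, 194.0]])]
```

View pics/w1c.png

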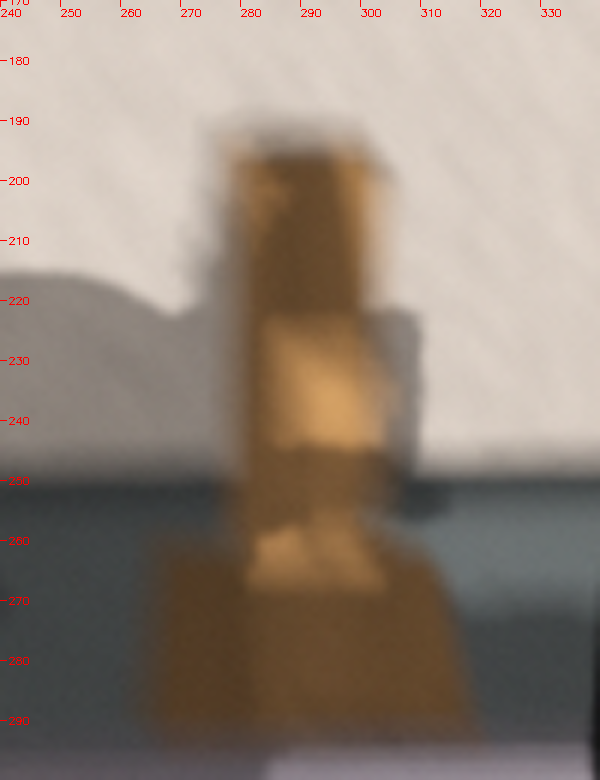

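Run:
```python
from h import *
print(rel([.518,.2565,.083],np.radians(4.6)))
```

```text
(array([-1. , 98.7,  3.9]), array([-0.2, -0.7,  0.3]))
```

>>> {"api": "drive_tool", "payload": {"series": [[-1,40,4,0,-1,0,60],[-1,80,4,0,-1,0,60],[-1,99,4,0,-1,0,50],[-1,99,4,0,-1,0,30],[-1,99,4,0,-1,0,8]], "squeeze": 60}}

```text
clock: 1.8
tcp_pos: [0.5183, 0.2568, 0.0831]
orientation: [-1.249, 1.141, -1.152]
contact_force: [-0.2, -0.7, 0.7]
grip_width: 0.0217
```

>>> {"api": "drive_tool", "payload": {"series": [[0,0,0,0,0,0,8],[0,0,0,0,0,0,8],[0,0,0,0,0,0,8]]}}

```text
clock: 2.1
tcp_pos: [0.5186, 0.2573, 0.0843]
orientation: [-1.248, 1.141, -1.151]
contact_force: [-1.5, 0.5, 3.2]
grip_width: 0.011
```

Run:
```python
from h import *
st()
print(rel([.518,.2565,.083],np.radians(4.6)))
```

```text
t 2.1 tcp [0.5186 0.2573 0.0843] jaw yaw 4.9 ydir [ 0.005 -0.004 -1.   ] F [-1.5  0.5  3.2] w 0.011 j [-0.84  0.52  0.35  1.93 -0.25  0.73 -0.26]
(array([ 0.7,  1.3, -0.7]), array([-0.3,  0.3,  0.2]))
```

>>> {"api": "drive_tool", "payload": {"series": [[-20,0,0,0,0,0,8],[-40,0,0,0,0,0,8],[-60,0,0,0,0,0,8],[-80,0,0,0,0,0,8],[-105,0,0,0,0,0,8]]}}

```text
clock: 2.6
tcp_pos: [0.5096, 0.3645, 0.0842]
orientation: [-1.246, 1.141, -1.15]
contact_force: [0.7, 0.7, -1.5]
grip_width: 0.0112
```

Run:
```python
from h import *
st()
f=save("top"); crop(f,100,120,270,240,4,"t3"); g=save("scene"); crop(g,300,140,480,300,4,"s3")
```

```text
t 2.6 tcp [0.5096 0.3645 0.0842] jaw yaw 4.9 ydir [ 0.006 -0.002 -1.   ] F [ 0.7  0.7 -1.5] w 0.0112 j [-0.98  0.59  0.35  1.81 -0.26  0.78 -0.41]
```

View pics/s3.png

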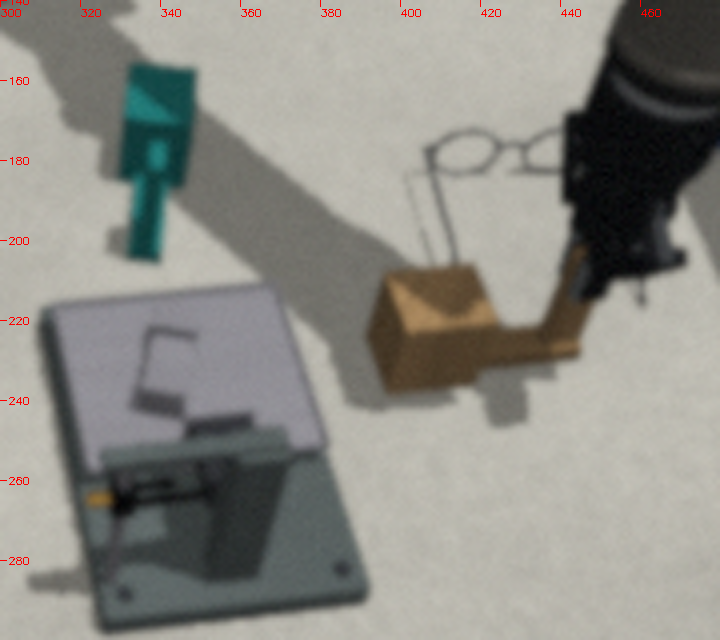

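>>> {"api": "drive_tool", "payload": {"series": [[-20,0,15,0,0,0,8],[-40,0,30,0,0,0,8],[-40,12,30,0,0,0,8],[-40,20,30,0,0,0,8],[-40,22,30,0,0,0,8]]}}

```text
clock: 3.2
tcp_pos: [0.5335, 0.4131, 0.0622]
orientation: [-1.247, 1.139, -1.142]
contact_force: [-4.0, 1.5, 14.1]
grip_width: 0.0108
```

>>> {"api": "drive_tool", "payload": {"series": [[0,0,0,0,0,0,8]]}}

```text
clock: 3.3
tcp_pos: [0.533, 0.413, 0.0624]
orientation: [-1.247, 1.14, -1.141]
contact_force: [-0.9, 0.6, 2.3]
grip_width: 0.0109
```

>>> {"api": "drive_tool", "payload": {"series": [[0,0,0,0,0,0,50],[0,0,0,0,0,0,60],[0,-50,0,0,0,0,60],[0,-100,0,0,0,0,70],[50,-130,0,0,0,0,70]]}}

```text
clock: 3.8
tcp_pos: [0.536, 0.3772, 0.1919]
orientation: [-1.243, 1.133, -1.132]
contact_force: [0.8, 1.0, 0.4]
grip_width: 0.0702
```

Run:
```python
from h import *
st()
f=save("top"); crop(f,120,120,270,240,5,"t4"); g=save("scene"); crop(g,300,180,420,300,5,"s4")
```

```text
t 3.8 tcp [0.536  0.3772 0.1919] jaw yaw 5.8 ydir [ 0.007  0.009 -1.   ] F [0.8 1.  0.4] w 0.0702 j [-0.98  0.5   0.39  1.67 -0.22  1.   -0.42]
```

View pics/t4.png

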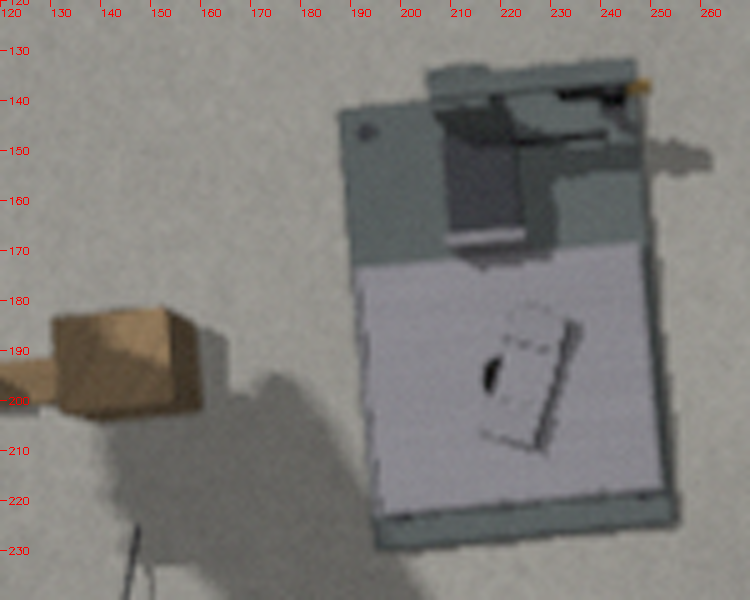

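View pics/s4.png

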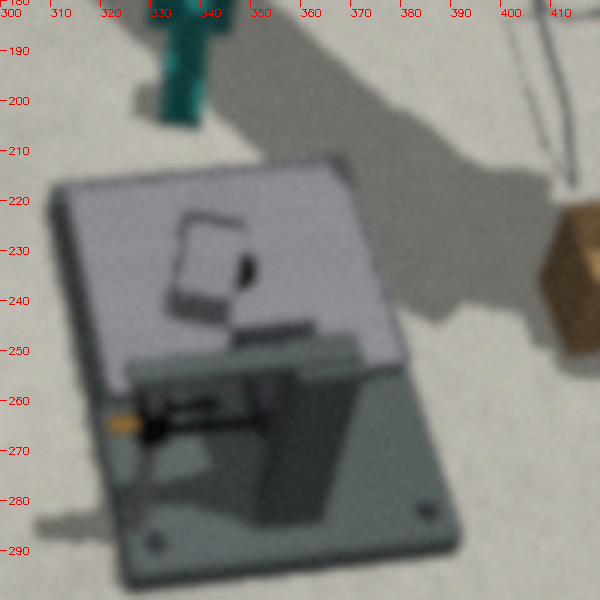

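Run:
```python
from h import *
f=load("top")
P=[onz(f,p,.064).round(4) for p in [(222,181),(234,184),(226.5,210),(215,206)]]; print(P,np.mean(P,0))
print("pan corners",[onz(f,p,.042).round(4) for p in [(194.5,222),(251.5,217)]])
P,e=tri([(f,(197,197)),(load("scene"),(348,233))]); 
print(rel([.53,.112,.15],np.radians(76.7)))
```

```text
[array([0.5674, 0.1185, 0.064 ]), array([0.5596, 0.0878, 0.064 ]), array([0.493 , 0.1068, 0.064 ]), array([0.5033, 0.1361, 0.064 ])] [0.530825 0.1123   0.064   ]
pan corners [array([0.4636, 0.1917, 0.042 ]), array([0.476 , 0.0441, 0.042 ])]
(array([250.5,  42.1, -32.6]), array([ -0.6, -71.9,   0.3]))
```

>>> {"api": "drive_tool", "payload": {"series": [[250,42,-33,-1,-72,0,70],[250,42,-33,-1,-72,0,70],[250,42,-33,-1,-72,0,70],[250,42,-33,-1,-72,0,70],[250,42,-33,-1,-72,0,70]]}}

```text
clock: 4.4
tcp_pos: [0.5291, 0.1205, 0.1512]
orientation: [-1.499, 0.567, -0.567]
contact_force: [1.6, -0.8, 0.6]
grip_width: 0.0699
```

Run:
```python
from h import *
st()
print(rel([.53,.112,.15],np.radians(76.7)))
```

```text
t 4.4 tcp [0.5291 0.1205 0.1512] jaw yaw 48.5 ydir [-0.002 -0.003 -1.   ] F [ 1.6 -0.8  0.6] w 0.0699 j [-0.55  0.36  0.26  1.96 -0.12  0.83  0.62]
(array([ 6.2,  1.2, -5.8]), array([  0.2, -28.2,   0. ]))
```

>>> {"api": "drive_tool", "payload": {"series": [[6,1,-6,0,-28,0,60],[6,1,-6,0,-28,0,60],[6,1,-6,0,-28,0,60],[6,1,-6,0,-28,0,60]]}}

```text
clock: 4.8
tcp_pos: [0.5292, 0.1108, 0.1498]
orientation: [-1.567, 0.184, -0.181]
contact_force: [0.5, 0.2, 0.1]
grip_width: 0.0599
```

Run:
```python
from h import *
o=st()
f=save("wrist"); crop(f,140,170,420,380,3,"w2")
print(proj(f,[[.5308,.1123,.064],o["tcp_pos"]]).round(1))
```

```text
t 4.8 tcp [0.5292 0.1108 0.1498] jaw yaw 76.7 ydir [-0.002 -0.004 -1.   ] F [0.5 0.2 0.1] w 0.0599 j [-0.45  0.36  0.15  1.96 -0.07  0.83  1.08]
[[282.  221.2]
 [279.3 277.1]]
```

View pics/w2.png

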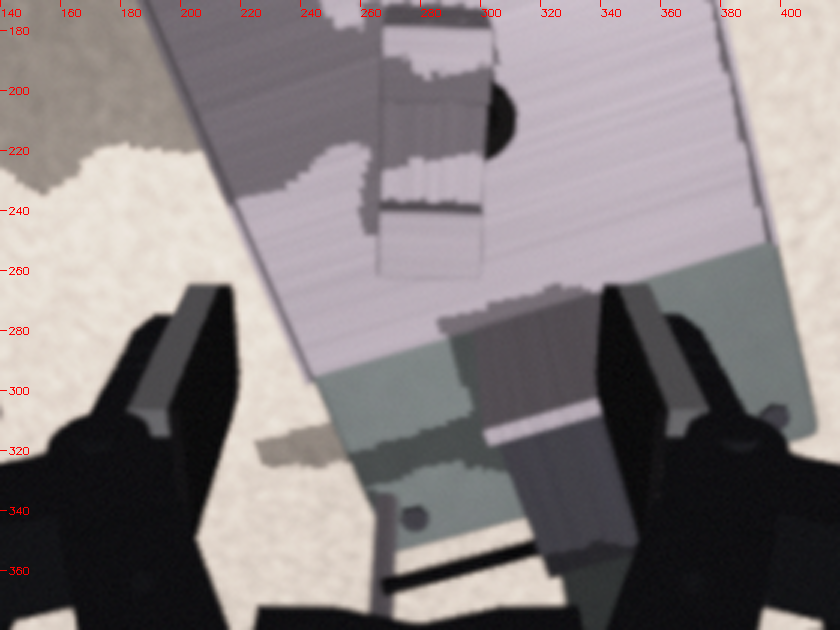

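Run:
```python
from h import *
f=load("wrist")
P=np.array([onz(f,p,.064) for p in [(264.5,179),(301,179),(298.5,261.5),(262.5,261.5)]]); print(P.round(4),P.mean(0))
d=(P[2]+P[3]-P[0]-P[1]); a=np.arctan2(d[1],d[0]); print(np.degrees(a))
print(rel([*P.mean(0)[:2],.042],a+np.pi/2))
```

```text
[[0.4956 0.1073 0.064 ]
 [0.5018 0.1335 0.064 ]
 [0.5675 0.1174 0.064 ]
 [0.5609 0.0892 0.064 ]] [0.53146604 0.11183414 0.064     ]
-14.624394961658588
(array([  2.1, 107.8,   1.8]), array([ 0.2,  1.3, -0.1]))
```

>>> {"api": "drive_tool", "payload": {"series": [[2,40,2,0,1,0,50],[2,80,2,0,1,0,50],[2,105,2,0,1,0,45],[2,107,2,0,1,0,20],[2,107,2,0,1,0,20]], "squeeze": 60}}

```text
clock: 5.35
tcp_pos: [0.5303, 0.1116, 0.0425]
orientation: [-1.567, 0.201, -0.194]
contact_force: [-1.8, -0.6, -0.1]
grip_width: 0.0263
```

>>> {"api": "drive_tool", "payload": {"series": [[0,0,0,0,0,0,20],[0,-20,0,0,0,0,20]]}}

```text
clock: 5.55
tcp_pos: [0.5294, 0.1113, 0.0621]
orientation: [-1.568, 0.203, -0.193]
contact_force: [-0.8, 0.3, -3.2]
grip_width: 0.0265
```

>>> {"api": "drive_tool", "payload": {"series": [[0,-40,0,0,0,0,20],[0,-80,0,0,0,0,20],[0,-90,0,0,0,0,20]]}}

```text
clock: 5.85
tcp_pos: [0.5333, 0.1123, 0.1577]
orientation: [-1.564, 0.196, -0.2]
contact_force: [0.3, 0.1, -4.4]
grip_width: 0.0262
```

Run:
```python
from h import *
o=st()
print(rel([.511,-.425,.15],np.radians(94)))
f=save("top"); g=save("scene"); crop(f,150,100,480,290,2,"t5"); crop(g,290,180,420,300,5,"s5")
```

```text
t 5.85 tcp [0.5333 0.1123 0.1577] jaw yaw 75.5 ydir [ 0.002 -0.002 -1.   ] F [ 0.3  0.1 -4.4] w 0.0262 j [-0.46  0.35  0.17  1.95 -0.07  0.85  1.06]
(array([ 112.6,    9. , -525.8]), array([  0.1, -18.5,   0.1]))
```

View pics/s5.png

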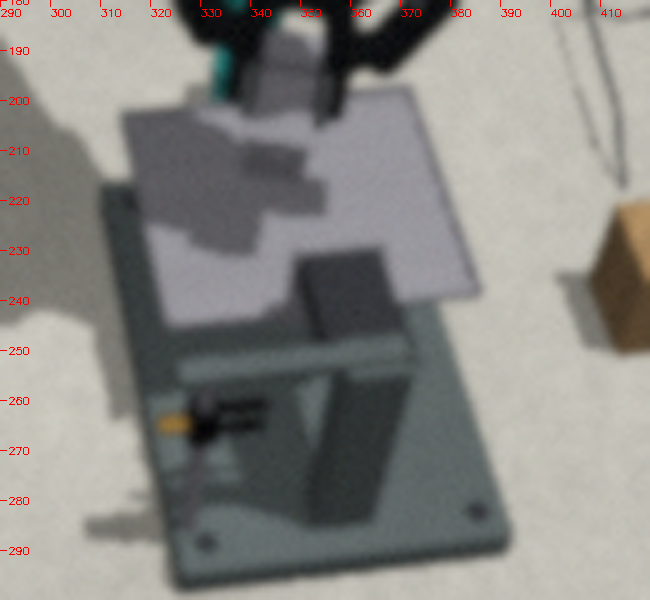

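>>> {"api": "drive_tool", "payload": {"series": [[113,9,-526,0,-18,0,20],[113,9,-526,0,-18,0,20],[113,9,-526,0,-18,0,20],[113,9,-526,0,-18,0,20],[113,9,-526,0,-18,0,20]]}}

```text
clock: 6.45
tcp_pos: [0.5194, -0.1345, 0.1484]
orientation: [-1.573, -0.046, 0.052]
contact_force: [1.4, 0.7, -3.8]
grip_width: 0.0268
```

Run:
```python
from h import *
o=st()
print(rel([.511,-.425,.12],np.radians(94)))
```

```text
t 6.45 tcp [ 0.5194 -0.1345  0.1484] jaw yaw 93.6 ydir [-0.004 -0.003 -1.   ] F [ 1.4  0.7 -3.8] w 0.0268 j [-0.01  0.35  0.18  1.97 -0.08  0.82  1.84]
(array([ -26.3,   29.4, -289.3]), array([ 0.2, -0.4, -0.3]))
```

>>> {"api": "drive_tool", "payload": {"series": [[-26,0,-289,0,0,0,20],[-26,0,-289,0,0,0,20],[-26,10,-289,0,0,0,20],[-26,29,-289,0,0,0,20],[-26,29,-289,0,0,0,20]]}}

```text
clock: 6.95
tcp_pos: [0.5115, -0.3821, 0.1264]
orientation: [-1.572, -0.044, 0.054]
contact_force: [1.1, 0.1, -3.5]
grip_width: 0.0264
```

Run:
```python
from h import *
o=st()
print(rel([.511,-.425,.012],np.radians(94)))
f=save("wrist"); crop(f,0,0,560,420,1,"w3")
```

```text
t 6.95 tcp [ 0.5115 -0.3821  0.1264] jaw yaw 93.6 ydir [-0.006 -0.002 -1.   ] F [ 1.1  0.1 -3.5] w 0.0264 j [ 0.38  0.54  0.23  1.75 -0.14  0.88  2.3 ]
(array([ -2.4, 114.5, -42.6]), array([ 0.1, -0.4, -0.4]))
```

View pics/w3.png

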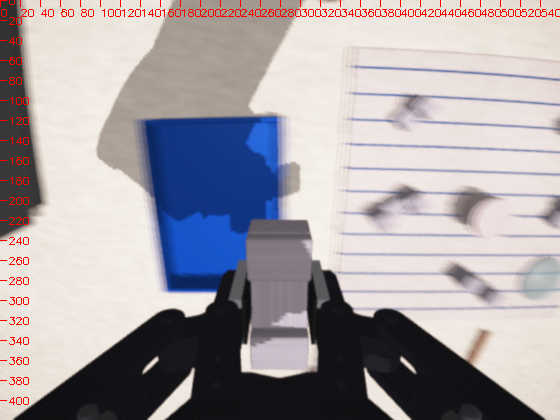

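>>> {"api": "drive_tool", "payload": {"series": [[-2,10,-43,0,0,0,20],[-2,50,-43,0,0,0,20],[-2,85,-43,0,0,0,20],[-2,105,-43,0,0,0,20],[-2,109,-43,0,0,0,20]]}}

```text
clock: 7.5
tcp_pos: [0.5038, -0.4343, 0.0116]
orientation: [-1.574, -0.029, 0.054]
contact_force: [-0.8, -0.0, -4.3]
grip_width: 0.0265
```

Run:
```python
from h import *
o=st()
print(rel([.511,-.425,.010],np.radians(94)))
```

```text
t 7.5 tcp [ 0.5038 -0.4343  0.0116] jaw yaw 93.0 ydir [-0.016 -0.004 -1.   ] F [-0.8 -0.  -4.3] w 0.0265 j [ 0.47  0.73  0.2   1.72 -0.18  0.72  2.38]
(array([7.7, 1.5, 8.9]), array([ 0.2, -1. , -0.9]))
```

>>> {"api": "drive_tool", "payload": {"series": [[6,0,7,0,-1,0,20],[6,2,7,0,-1,0,20],[6,4,7,0,-1,0,20]]}}

```text
clock: 7.8
tcp_pos: [0.5108, -0.4265, 0.0084]
orientation: [-1.575, -0.046, 0.067]
contact_force: [0.3, -0.2, -3.7]
grip_width: 0.0261
```

>>> {"api": "drive_tool", "payload": {"series": [[0,1,0,0,0,0,20],[0,2,0,0,0,0,20]]}}

```text
clock: 8.0
tcp_pos: [0.5114, -0.427, 0.0074]
orientation: [-1.576, -0.047, 0.066]
contact_force: [-0.3, 0.6, -2.4]
grip_width: 0.0261
```

>>> {"api": "drive_tool", "payload": {"series": [[0,0,0,0,0,0,28],[0,0,0,0,0,0,35],[0,0,0,0,0,0,45],[0,-50,0,0,0,0,45],[0,-100,0,0,0,0,45]]}}

```text
clock: 8.5
tcp_pos: [0.5117, -0.4259, 0.1074]
orientation: [-1.574, -0.045, 0.068]
contact_force: [0.5, -0.6, 1.5]
grip_width: 0.0452
```

>>> {"api": "drive_tool", "payload": {"series": [[0,-30,60,0,0,0,45],[0,-70,100,0,0,0,45]]}}

```text
clock: 8.7
tcp_pos: [0.5063, -0.3431, 0.163]
orientation: [-1.574, -0.043, 0.066]
contact_force: [1.5, 1.5, 1.2]
grip_width: 0.045
```

Run:
```python
from h import *
o=st()
f=save("wrist"); crop(f,0,0,560,420,1,"w4"); f=save("top"); crop(f,285,130,475,270,4,"t6");g=save("scene"); crop(g,300,190,380,300,6,"s6")
```

```text
t 8.7 tcp [ 0.5063 -0.3431  0.163 ] jaw yaw 94.0 ydir [-0.014 -0.005 -1.   ] F [1.5 1.5 1.2] w 0.045 j [ 0.3   0.46  0.24  1.78 -0.12  0.93  2.24]
```

View pics/w4.png

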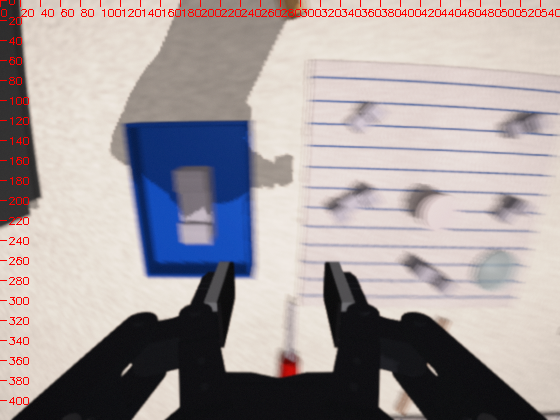

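View pics/t6.png

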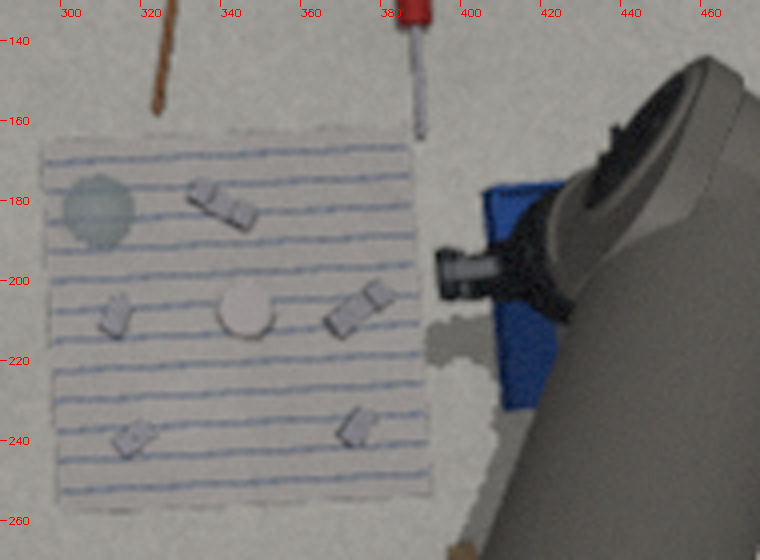

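View pics/s6.png

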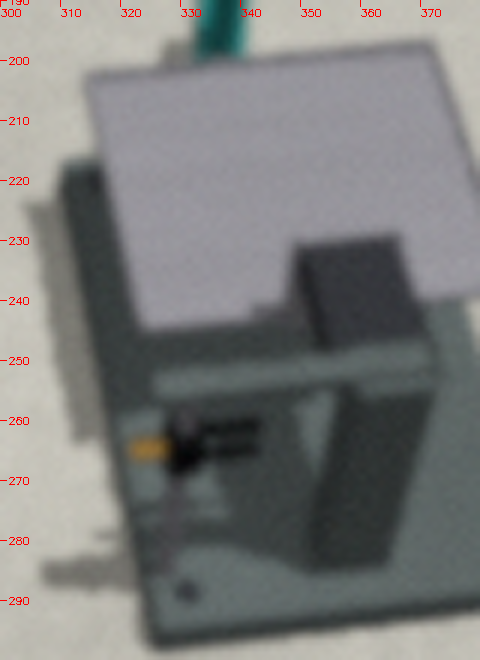

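Run:
```python
from h import *
f=load("top");g=load("scene")
print(tri([(f,(247.5,137.5)),(g,(324.5,265))]))
print(tri([(f,(231,138.5)),(g,(343,264.5))]))
a=np.radians(4.6);X=np.array([np.cos(a),np.sin(a)]);Y=np.array([-X[1],X[0]]);O=np.array([.5324,.120])
P=lambda x,y,z:np.r_[O+x*X+y*Y,z]
for z in(.085,.095,.105,.115,.125): print(z,proj(g,[P(125,-50,z)/1 if 0 else P(.125,-.050,z)]).round(1),proj(f,[P(.125,-.05,z)]).round(1))
print("pan corners check",proj(f,[P(-.065,.075,.098),P(-.065,-.075,.098),P(.065,.075,.098),P(.13,-.072,.154)]).round(1), proj(g,[P(-.065,.075,.098),P(-.065,-.075,.098),P(.13,-.072,.154),P(.13,-.072,.022)]).round(1))
# rows
def p1(u,Z): return u
```

```text
(array([0.67025847, 0.05235223, 0.10937752]), [array([-0.6, -0.1]), array([-0.7, -0. ])])
(array([0.66851093, 0.09331649, 0.10639725]), [array([-0.5, -0.1]), array([-0.6,  0. ])])
0.085 [[335.2 267. ]] [[236.4 143.2]]
0.095 [[335.6 264.6]] [[236.1 142.3]]
0.105 [[336.  262.1]] [[235.8 141.5]]
0.115 [[336.4 259.6]] [[235.5 140.7]]
0.125 [[336.8 257. ]] [[235.2 139.8]]
pan corners check [[191.6 221.9]
 [252.1 216.8]
 [187.9 169.9]
 [243.2 134.4]] [[370.1 195.8]
 [311.6 200.8]
 [328.1 252.3]
 [323.9 284.2]]
```

Run:
```python
from h import *
print(rel([.502,-.277,.12],np.radians(30)))
```

```text
(array([-1.7, 44.5, 65.1]), array([ 0.6, 64.3, -0.4]))
```

>>> {"api": "drive_tool", "payload": {"series": [[-2,20,65,0,64,0,45],[-2,44,65,0,64,0,45],[-2,44,65,0,64,0,45],[-2,44,65,0,64,0,45],[-2,44,65,0,64,0,45]]}}

```text
clock: 9.35
tcp_pos: [0.5012, -0.2782, 0.1199]
orientation: [-1.513, 0.545, -0.529]
contact_force: [0.2, 0.4, -0.3]
grip_width: 0.0452
```

>>> {"api": "drive_tool", "payload": {"series": [[0,0,0,0,22,0,35],[0,0,0,0,22,0,35],[0,0,0,0,22,0,35]]}}

```text
clock: 9.65
tcp_pos: [0.5007, -0.2795, 0.1195]
orientation: [-1.416, 0.846, -0.833]
contact_force: [0.4, -0.4, -0.2]
grip_width: 0.0352
```

Run:
```python
from h import *
o=st()
f=save("wrist"); crop(f,180,120,440,300,3,"w5")
print(proj(f,[[.502,-.277,.03]]).round(1))
```

```text
t 9.65 tcp [ 0.5007 -0.2795  0.1195] jaw yaw 28.3 ydir [-0.013 -0.006 -1.   ] F [ 0.4 -0.4 -0.2] w 0.0352 j [ 0.01  0.49  0.5   1.92 -0.3   0.82  1.17]
[[284.3 215.6]]
```

View pics/w5.png

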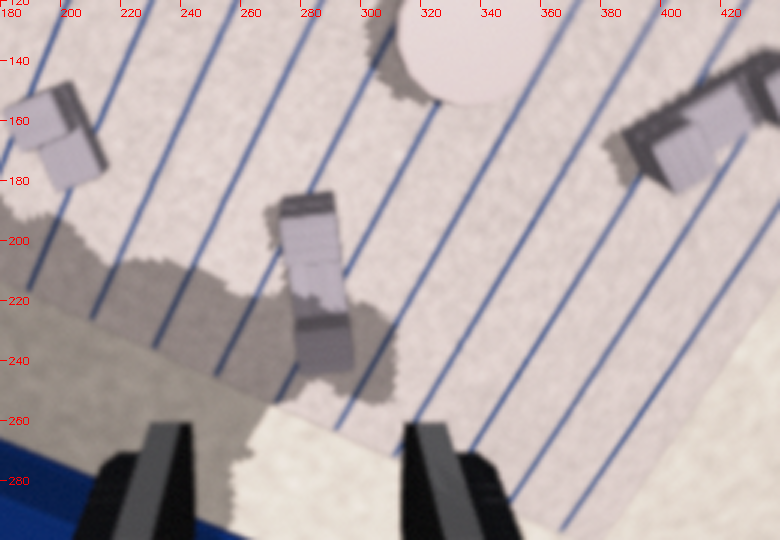

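Run:
```python
from h import *
f=load("wrist")
P=np.array([onz(f,p,.032) for p in [(270,192),(288.5,190.5),(294.5,243.5),(276,245)]]); print(P.round(4),P.mean(0), [np.linalg.norm(P[i]-P[i-1]).round(4) for i in range(4)])
d=(P[2]+P[3]-P[0]-P[1]); a=np.arctan2(d[1],d[0]); print(np.degrees(a))
print(rel([*P.mean(0)[:2],.009],a+np.pi/2))
```

```text
[[ 0.4832 -0.265   0.032 ]
 [ 0.4949 -0.2574  0.032 ]
 [ 0.52   -0.2931  0.032 ]
 [ 0.5078 -0.3013  0.032 ]] [ 0.50146367 -0.27918819  0.032     ] [np.float64(0.0438), np.float64(0.0139), np.float64(0.0437), np.float64(0.0148)]
-55.37294254988439
(array([  0.3, 110.3,   2.3]), array([ 0.8, -6.5, -0.1]))
```

>>> {"api": "drive_tool", "payload": {"series": [[0,45,2,1,-6,0,35],[0,85,2,1,-6,0,35],[0,108,2,1,-6,0,35],[0,110,2,1,-6,0,10],[0,110,2,1,-6,0,10]], "squeeze": 50}}

```text
clock: 10.2
tcp_pos: [0.5005, -0.2799, 0.0089]
orientation: [-1.431, 0.76, -0.759]
contact_force: [0.1, 0.1, -0.9]
grip_width: 0.0133
```

>>> {"api": "drive_tool", "payload": {"series": [[0,0,0,0,0,0,10],[0,-40,0,0,0,0,10],[0,-90,0,0,0,0,10],[0,-140,0,0,0,0,10]]}}

```text
clock: 10.6
tcp_pos: [0.5, -0.2805, 0.1512]
orientation: [-1.432, 0.76, -0.759]
contact_force: [1.9, -1.0, -1.3]
grip_width: 0.0139
```

Run:
```python
from h import *
st()
a=np.radians(4.6);X=np.array([np.cos(a),np.sin(a)]);Y=np.array([-X[1],X[0]]);O=np.array([.5324,.120])
print(O+.04*Y, O-.04*Y)
print(rel([*(O+.04*Y-.01*X),.17],np.radians(94.6)))
```

```text
t 10.6 tcp [ 0.5    -0.2805  0.1512] jaw yaw 34.2 ydir [ 0.     0.002 -1.   ] F [ 1.9 -1.  -1.3] w 0.0139 j [ 0.02  0.44  0.5   1.9  -0.27  0.87  1.25]
[0.52919204 0.15987116] [0.53560796 0.08012884]
(array([-352.9,  -17.8,  262.9]), array([ -0.1, -60.4,  -0. ]))
```

>>> {"api": "drive_tool", "payload": {"series": [[-353,-18,263,0,-60,0,10],[-353,-18,263,0,-60,0,10],[-353,-18,263,0,-60,0,10],[-353,-18,263,0,-60,0,10],[-353,-18,263,0,-60,0,10]]}}

```text
clock: 11.1
tcp_pos: [0.5113, -0.0292, 0.1625]
orientation: [-1.561, 0.169, -0.173]
contact_force: [0.9, 0.2, -0.7]
grip_width: 0.0139
```

Run:
```python
from h import *
st()
a=np.radians(4.6);X=np.array([np.cos(a),np.sin(a)]);Y=np.array([-X[1],X[0]]);O=np.array([.5324,.120])
print(rel([*(O+.04*Y-.01*X),.15],np.radians(94.6)))
```

```text
t 11.1 tcp [ 0.5113 -0.0292  0.1625] jaw yaw 77.5 ydir [ 0.003  0.002 -1.   ] F [ 0.9  0.2 -0.7] w 0.0139 j [-0.3   0.3   0.28  2.03 -0.11  0.83  1.4 ]
(array([-33. ,  12.9, 185.5]), array([ -0.1, -17.1,   0.2]))
```

>>> {"api": "drive_tool", "payload": {"series": [[-33,0,185,0,-17,0,10],[-33,0,185,0,-17,0,10],[-33,0,185,0,-17,0,10],[-33,13,185,0,-17,0,10],[-33,13,185,0,-17,0,10]]}}

```text
clock: 11.6
tcp_pos: [0.5182, 0.1657, 0.1499]
orientation: [-1.564, -0.072, 0.067]
contact_force: [0.1, -0.3, -1.7]
grip_width: 0.0132
```

Run:
```python
from h import *
st()
a=np.radians(4.6);X=np.array([np.cos(a),np.sin(a)]);Y=np.array([-X[1],X[0]]);O=np.array([.5324,.120])
print(rel([*(O+.04*Y-.01*X),.098],np.radians(94.6)))
f=save("wrist"); crop(f,0,0,560,420,1,"w6")
```

```text
t 11.6 tcp [0.5182 0.1657 0.1499] jaw yaw 95.1 ydir [ 0.003  0.005 -1.   ] F [ 0.1 -0.3 -1.7] w 0.0132 j [-0.53  0.36  0.14  1.96 -0.07  0.82  1.3 ]
(array([ 0.3, 51.9, -6.9]), array([-0.3,  0.5,  0.2]))
```

View pics/w6.png

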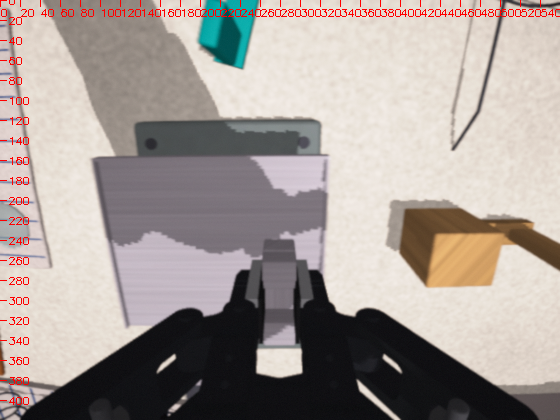

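Run:
```python
from h import *
f=load("wrist"); P=[onz(f,p,.098) for p in [(94.5,157.5),(328,154.5)]]; print(P)
a=np.radians(4.6);X=np.array([np.cos(a),np.sin(a)]); m=(P[0]+P[1])[:2]/2; print(m+.065*X)
```

```text
[array([0.47480751, 0.04612023, 0.098     ]), array([0.46099526, 0.19103574, 0.098     ])]
[0.53269201 0.12379091]
```

>>> {"api": "drive_tool", "payload": {"series": [[0,25,-7,0,0,0,10],[0,42,-7,0,0,0,10],[0,49,-7,0,0,0,10],[0,51,-7,0,0,0,10]]}}

```text
clock: 12.05
tcp_pos: [0.5192, 0.1536, 0.0991]
orientation: [-1.568, -0.067, 0.063]
contact_force: [0.0, 0.5, -1.2]
grip_width: 0.0135
```

>>> {"api": "drive_tool", "payload": {"series": [[0,3,1,0,0,0,10],[0,7,1,0,0,0,10],[0,11,1,0,0,0,10],[0,15,1,0,0,0,10],[0,18,1,0,0,0,10]]}}

```text
clock: 12.55
tcp_pos: [0.5195, 0.1548, 0.0811]
orientation: [-1.567, -0.068, 0.063]
contact_force: [1.4, -0.0, -0.6]
grip_width: 0.0136
```

>>> {"api": "drive_tool", "payload": {"series": [[0,0,0,0,0,0,10],[0,0,0,0,0,0,18],[0,0,0,0,0,0,26],[0,0,0,0,0,0,26],[0,-20,0,0,0,0,26]]}}

```text
clock: 13.05
tcp_pos: [0.5176, 0.1542, 0.0994]
orientation: [-1.569, -0.065, 0.067]
contact_force: [0.2, -0.0, -0.1]
grip_width: 0.0261
```

>>> {"api": "drive_tool", "payload": {"series": [[0,-30,-30,0,0,0,30],[0,-60,-60,0,0,0,40]]}}

```text
clock: 13.25
tcp_pos: [0.5221, 0.0944, 0.1599]
orientation: [-1.569, -0.066, 0.07]
contact_force: [1.2, -1.1, 1.6]
grip_width: 0.0402
```

Run:
```python
from h import *
st()
f=save("wrist"); crop(f,0,0,560,420,1,"w7"); g=save("scene"); crop(g,300,190,390,300,6,"s7")
```

```text
t 13.25 tcp [0.5221 0.0944 0.1599] jaw yaw 94.9 ydir [-0.002  0.001 -1.   ] F [ 1.2 -1.1  1.6] w 0.0402 j [-0.43  0.33  0.16  1.98 -0.07  0.84  1.43]
```

View pics/w7.png

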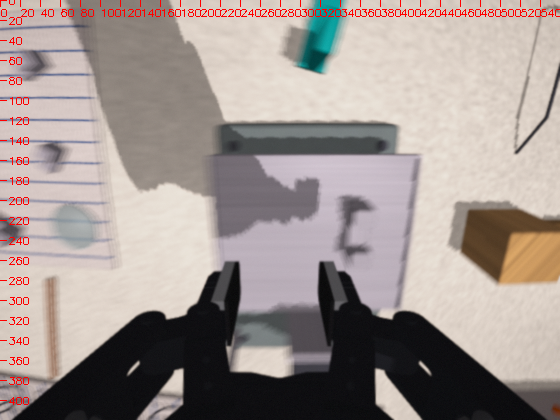

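View pics/s7.png

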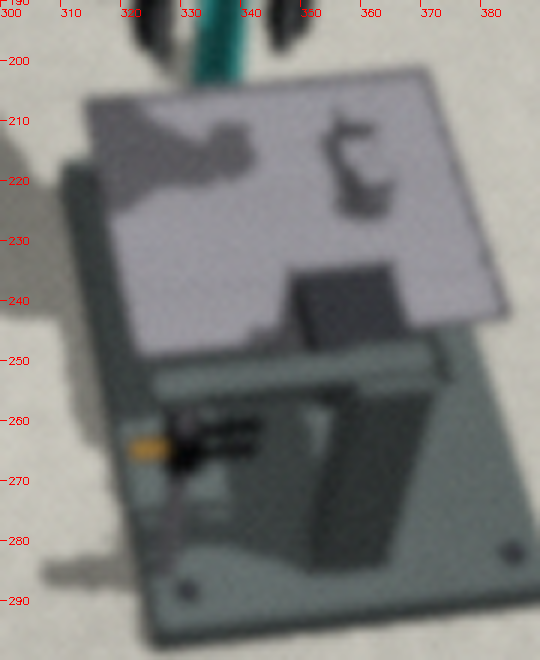

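>>> {"api": "drive_tool", "payload": {"series": [[18,-45,-34,0,0,-34,50],[18,-45,-34,0,0,-34,50],[18,-45,-34,0,0,-34,50],[18,-45,-34,0,0,-34,50],[18,-45,-34,0,0,-34,60]]}}

```text
clock: 13.85
tcp_pos: [0.5447, 0.0579, 0.2081]
orientation: [-1.492, -0.527, -0.411]
contact_force: [1.6, -0.3, 1.7]
grip_width: 0.0599
```

Run:
```python
from h import *
st()
f=save("wrist"); crop(f,0,0,560,420,1,"w8")
print(proj(f,[.668,.08,.107]))
```

```text
t 13.85 tcp [0.5447 0.0579 0.2081] jaw yaw 94.5 ydir [ 0.564  0.046 -0.825] F [ 1.6 -0.3  1.7] w 0.0599 j [-0.61  0.06  0.34  2.35  0.57  0.17  0.83]
[[290.76680066 238.8272327 ]]
```

View pics/w8.png

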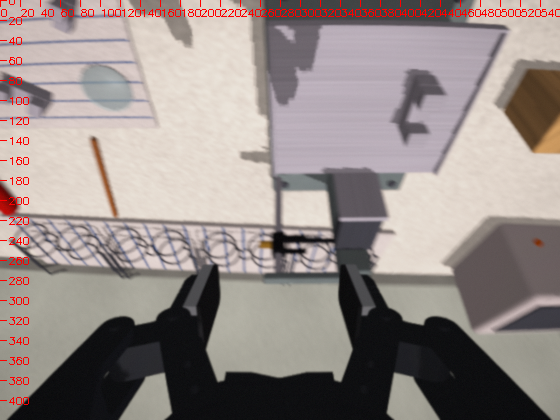

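Run:
```python
from h import *
f=load("wrist"); crop(f,255,170,395,290,6,"w8c")
a=np.radians(4.6);X=np.array([np.cos(a),np.sin(a)]);Y=np.array([-X[1],X[0]]);O=np.array([.5326,.122])
for z in(.022,.1,.11,.154):print(z, proj(f,[*(O+.13*X-.072*Y),z]).round(1))
```

```text
0.022 [[272.7 176.8]]
0.1 [[271.9 232.3]]
0.11 [[271.8 240.6]]
0.154 [[271.3 280.9]]
```

View pics/w8c.png

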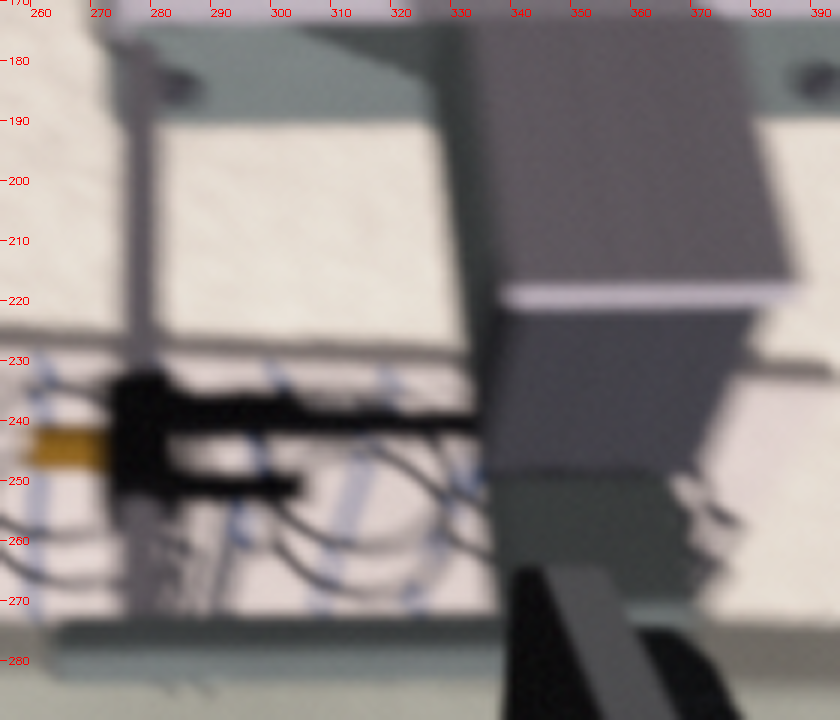

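Run:
```python
from h import *
f=load("wrist")
a=np.radians(4.6);X=np.array([np.cos(a),np.sin(a)]);Y=np.array([-X[1],X[0]]);O=np.array([.5326,.122])
for x in(.10,.11,.12,.13,.14):print(x, [ (z,proj(f,[*(O+x*X-.045*Y),z]).round(1).tolist()) for z in (.101,.107,.113,.118)])
print("pan",proj(f,[*(O-.065*X-.075*Y),.098-.017]),proj(f,[*(O-.065*X+.075*Y),.098-.017]),"brk top",proj(f,[*(O+.065*X-.02*Y),.149-.017]))
```

```text
0.1 [(0.101, [[299.7, 215.8]]), (0.107, [[299.9, 220.9]]), (0.113, [[300.2, 226.2]]), (0.118, [[300.4, 230.7]])]
0.11 [(0.101, [[299.1, 221.8]]), (0.107, [[299.4, 226.9]]), (0.113, [[299.6, 232.1]]), (0.118, [[299.9, 236.6]])]
0.12 [(0.101, [[298.6, 227.6]]), (0.107, [[298.9, 232.6]]), (0.113, [[299.1, 237.7]]), (0.118, [[299.3, 242.1]])]
0.13 [(0.101, [[298.2, 233.0]]), (0.107, [[298.4, 238.0]]), (0.113, [[298.6, 243.0]]), (0.118, [[298.8, 247.3]])]
0.14 [(0.101, [[297.7, 238.2]]), (0.107, [[297.9, 243.1]]), (0.113, [[298.2, 248.1]]), (0.118, [[298.3, 252.3]])]
pan [[260.80126058  22.52953672]] [[505.92355279  29.97373708]] brk top [[334.43017427 221.10645487]]
```

Run:
```python
from h import *
print(rel([.4988,-.1184,.16],np.radians(61)))
```

```text
(array([ -70.9,    6.9, -170.6]), array([-9.8, 32.4, 33.1]))
```

>>> {"api": "drive_tool", "payload": {"series": [[-71,7,-171,-10,32,33,45],[-71,7,-171,-10,32,33,45],[-71,7,-171,-10,32,33,45],[-71,7,-171,-10,32,33,45],[-71,7,-171,-10,32,33,45]]}}

```text
clock: 14.4
tcp_pos: [0.4968, -0.1228, 0.1592]
orientation: [-1.546, 0.236, -0.405]
contact_force: [1.5, 0.2, 0.3]
grip_width: 0.0451
```

Run:
```python
from h import *
st()
print(rel([.4988,-.1184,.12],np.radians(61)))
```

```text
t 14.4 tcp [ 0.4968 -0.1228  0.1592] jaw yaw 66.6 ydir [ 0.104 -0.023 -0.994] F [1.5 0.2 0.3] w 0.0451 j [-0.18  0.25  0.34  2.11 -0.12  0.69  1.4 ]
(array([-4. , 39.1,  4. ]), array([-1.5,  5.5,  5.9]))
```

>>> {"api": "drive_tool", "payload": {"series": [[-4,39,4,-1.5,5.5,6,35],[-4,39,4,-1.5,5.5,6,35],[-4,39,4,-1.5,5.5,6,35]]}}

```text
clock: 14.7
tcp_pos: [0.4989, -0.1177, 0.1187]
orientation: [-1.534, 0.397, -0.392]
contact_force: [-0.8, 0.3, 0.1]
grip_width: 0.0349
```

Run:
```python
from h import *
st()
f=save("wrist"); crop(f,200,140,380,280,4,"w9")
print(proj(f,[.4988,-.1184,.02]))
```

```text
t 14.7 tcp [ 0.4989 -0.1177  0.1187] jaw yaw 61.2 ydir [-0.003  0.001 -1.   ] F [-0.8  0.3  0.1] w 0.0349 j [-0.16  0.37  0.34  2.06 -0.18  0.74  1.35]
[[278.65112425 214.69386561]]
```

View pics/w9.png

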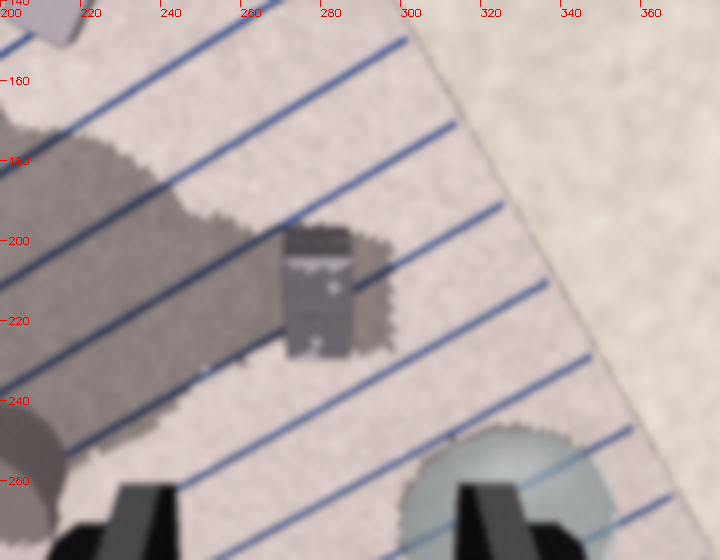

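Run:
```python
from h import *
f=load("wrist")
A=[onz(f,p,.030) for p in [(270.2,204),(287,204)]]; 
for zf in(.018,.030):
    B=[onz(f,p,zf) for p in [(287.5,229),(271,229.5)]]; P=np.array(A+B); print(P.round(4),P.mean(0), [np.linalg.norm((P[i]-P[i-1])[:2]).round(4) for i in range(4)])
    d=(P[2]+P[3]-P[0]-P[1]); a=np.arctan2(d[1],d[0]); print(np.degrees(a))
    print(rel([*P.mean(0)[:2],.009],a+np.pi/2))
```

```text
[[ 0.4851 -0.1182  0.03  ]
 [ 0.4913 -0.107   0.03  ]
 [ 0.5139 -0.1184  0.018 ]
 [ 0.5077 -0.1305  0.018 ]] [ 0.49949086 -0.11851696  0.024     ] [np.float64(0.0257), np.float64(0.0128), np.float64(0.0253), np.float64(0.0136)]
-27.654871600737163
(array([  0.8, 111.2,  -0.5]), array([-0.1, -1.2, -0. ]))
[[ 0.4851 -0.1182  0.03  ]
 [ 0.4913 -0.107   0.03  ]
 [ 0.5095 -0.1164  0.03  ]
 [ 0.5037 -0.1279  0.03  ]] [ 0.49740353 -0.11737575  0.03      ] [np.float64(0.021), np.float64(0.0128), np.float64(0.0205), np.float64(0.013)]
-27.422759931511578
(array([ -1.6, 111.2,  -0.5]), array([-0.1, -1.4, -0. ]))
```

>>> {"api": "drive_tool", "payload": {"series": [[1,45,-0.5,0,-1,0,32],[1,85,-0.5,0,-1,0,32],[1,108,-0.5,0,-1,0,32],[1,110,-0.5,0,-1,0,9],[1,110,-0.5,0,-1,0,9]]}}

```text
clock: 15.25
tcp_pos: [0.5004, -0.1183, 0.0122]
orientation: [-1.535, 0.378, -0.382]
contact_force: [-0.3, -0.2, -0.3]
grip_width: 0.0125
```

>>> {"api": "drive_tool", "payload": {"series": [[0,0,0,0,0,0,9],[0,-40,0,0,0,0,9],[0,-90,0,0,0,0,9],[0,-140,0,0,0,0,9]]}}

```text
clock: 15.65
tcp_pos: [0.5, -0.1185, 0.1557]
orientation: [-1.534, 0.376, -0.384]
contact_force: [1.7, 0.1, 0.1]
grip_width: 0.0127
```

Run:
```python
from h import *
st()
a=np.radians(4.6);X=np.array([np.cos(a),np.sin(a)]);Y=np.array([-X[1],X[0]]);O=np.array([.5326,.122])
print(O-.04*Y-.01*X,rel([*(O-.04*Y-.01*X),.15],np.radians(94.6)))
```

```text
t 15.65 tcp [ 0.5    -0.1185  0.1557] jaw yaw 62.2 ydir [ 0.005  0.002 -1.   ] F [1.7 0.1 0.1] w 0.0127 j [-0.19  0.31  0.37  2.03 -0.16  0.81  1.35]
[0.52584017 0.08132686] (array([-70.3,   6.2, 188.9]), array([ -0.2, -32.4,   0.3]))
```

>>> {"api": "drive_tool", "payload": {"series": [[-70,6,189,0,-32,0,9],[-70,6,189,0,-32,0,9],[-70,6,189,0,-32,0,9],[-70,6,189,0,-32,0,9],[-70,6,189,0,-32,0,9]]}}

```text
clock: 16.15
tcp_pos: [0.5273, 0.0901, 0.1527]
orientation: [-1.563, -0.077, 0.06]
contact_force: [0.1, 0.2, -1.0]
grip_width: 0.0127
```

Run:
```python
from h import *
st()
a=np.radians(4.6);X=np.array([np.cos(a),np.sin(a)]);Y=np.array([-X[1],X[0]]);O=np.array([.5326,.122])
print(rel([*(O-.04*Y-.01*X),.083],np.radians(94.6)))
f=save("wrist"); crop(f,0,0,560,420,1,"w10")
```

```text
t 16.15 tcp [0.5273 0.0901 0.1527] jaw yaw 95.0 ydir [ 0.01   0.007 -1.   ] F [ 0.1  0.2 -1. ] w 0.0127 j [-0.42  0.34  0.17  1.98 -0.08  0.81  1.45]
(array([-3. , 69.6, -9. ]), array([-0.4,  0.4,  0.6]))
```

View pics/w10.png

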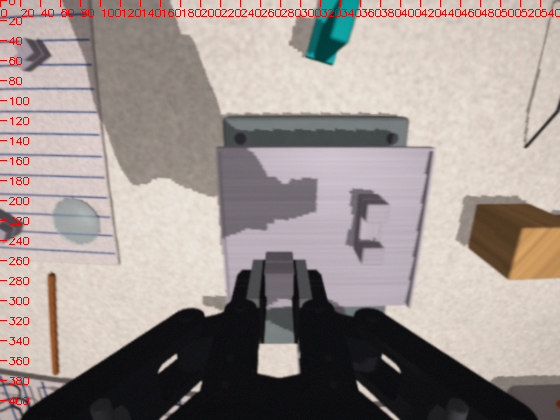

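>>> {"api": "drive_tool", "payload": {"series": [[-3,35,-9,0,0,0,9],[-3,58,-9,0,0,0,9],[-3,66,-9,0,0,0,9],[-3,69,-9,0,0,0,9],[-3,72,-9,0,0,0,9]]}}

```text
clock: 16.7
tcp_pos: [0.5263, 0.0769, 0.0815]
orientation: [-1.565, -0.072, 0.054]
contact_force: [0.5, 0.4, 0.2]
grip_width: 0.0127
```

>>> {"api": "drive_tool", "payload": {"series": [[0,3,0,0,0,0,9],[0,4,0,0,0,0,9],[0,4,0,0,0,0,9],[0,4,0,0,0,0,18],[0,4,0,0,0,0,24]]}}

```text
clock: 17.2
tcp_pos: [0.5265, 0.077, 0.0777]
orientation: [-1.565, -0.073, 0.054]
contact_force: [-0.9, 0.1, -0.4]
grip_width: 0.0238
```

>>> {"api": "drive_tool", "payload": {"series": [[0,0,0,0,0,0,26],[0,-50,0,0,0,0,26],[0,-100,0,0,0,0,40]]}}

```text
clock: 17.5
tcp_pos: [0.524, 0.0761, 0.1776]
orientation: [-1.566, -0.069, 0.057]
contact_force: [1.9, 0.6, 0.3]
grip_width: 0.0393
```

Run:
```python
from h import *
st()
f=save("wrist"); crop(f,0,0,560,420,1,"w11")
```

```text
t 17.5 tcp [0.524  0.0761 0.1776] jaw yaw 94.6 ydir [ 0.008  0.004 -1.   ] F [1.9 0.6 0.3] w 0.0393 j [-0.41  0.3   0.18  1.97 -0.07  0.87  1.46]
```

View pics/w11.png

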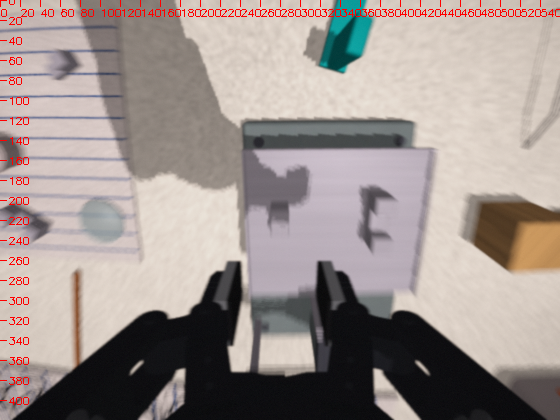

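>>> {"api": "drive_tool", "payload": {"series": [[45,-25,-18,0,0,-34,50],[45,-25,-18,0,0,-34,50],[45,-25,-18,0,0,-34,60],[45,-25,-18,0,0,-34,70],[45,-25,-18,0,0,-34,70]]}}

```text
clock: 18.05
tcp_pos: [0.5749, 0.0597, 0.2126]
orientation: [-1.495, -0.527, -0.415]
contact_force: [0.1, -1.5, 0.8]
grip_width: 0.0702
```

Run:
```python
from h import *
st()
f=save("wrist"); crop(f,255,170,395,290,6,"w12c")
a=np.radians(4.6);X=np.array([np.cos(a),np.sin(a)]);Y=np.array([-X[1],X[0]]);O=np.array([.5326,.122])
for x in(.115,.12,.125,.13,.135):print(x, [ (z,proj(f,[*(O+x*X-.045*Y),z]).round(1).tolist()) for z in (.101,.107,.113,.118)])
```

```text
t 18.05 tcp [0.5749 0.0597 0.2126] jaw yaw 94.3 ydir [ 0.566  0.043 -0.823] F [ 0.1 -1.5  0.8] w 0.0702 j [-0.4   0.11  0.13  2.28  0.54  0.19  0.87]
0.115 [(0.101, [[301.6, 201.8]]), (0.107, [[301.8, 207.0]]), (0.113, [[302.1, 212.2]]), (0.118, [[302.4, 216.7]])]
0.12 [(0.101, [[301.3, 205.1]]), (0.107, [[301.6, 210.3]]), (0.113, [[301.8, 215.5]]), (0.118, [[302.1, 220.0]])]
0.125 [(0.101, [[301.0, 208.4]]), (0.107, [[301.3, 213.5]]), (0.113, [[301.5, 218.7]]), (0.118, [[301.8, 223.2]])]
0.13 [(0.101, [[300.7, 211.6]]), (0.107, [[301.0, 216.6]]), (0.113, [[301.3, 221.8]]), (0.118, [[301.5, 226.2]])]
0.135 [(0.101, [[300.5, 214.6]]), (0.107, [[300.7, 219.7]]), (0.113, [[301.0, 224.8]]), (0.118, [[301.2, 229.2]])]
```

View pics/w12c.png

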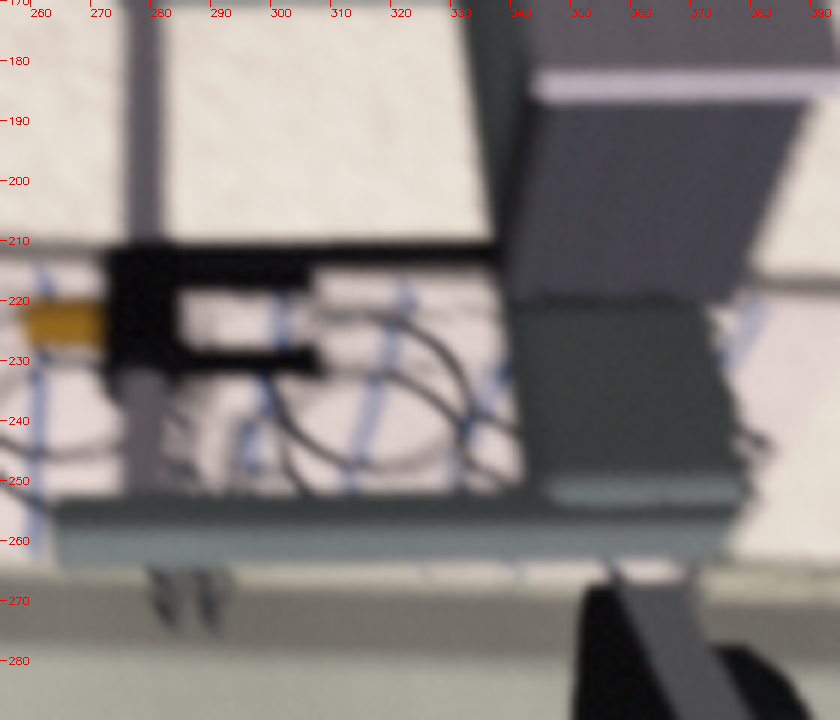

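```bash
cp f_wrist.pkl f_wA.pkl
python3 - <<'E'
from h import *
print(rel([.59,.07,.24],np.radians(94.6)))
E
```

```text
(array([ 30.6, -13.7,   8.8]), array([ 0.1, -0.3, 34.6]))
```

>>> {"api": "drive_tool", "payload": {"series": [[31,-14,9,0,0,34,80],[31,-14,9,0,0,34,80],[31,-14,9,0,0,34,80],[31,-14,9,0,0,34,80],[31,-14,9,0,0,34,80]]}}

```text
clock: 18.6
tcp_pos: [0.5924, 0.0713, 0.2415]
orientation: [-1.564, -0.065, 0.056]
contact_force: [0.2, -0.2, -1.2]
grip_width: 0.0798
```

Run:
```python
from h import *
st()
f=save("wrist"); crop(f,0,0,560,420,1,"w13"); crop(f,235,200,375,320,6,"w13c")
```

```text
t 18.6 tcp [0.5924 0.0713 0.2415] jaw yaw 94.4 ydir [ 0.006  0.006 -1.   ] F [ 0.2 -0.2 -1.2] w 0.0798 j [-0.15  0.34 -0.1   1.74  0.03  1.06  1.4 ]
```

View pics/w13.png

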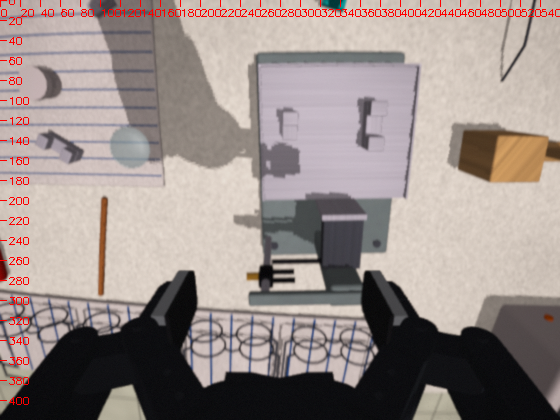

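View pics/w13c.png

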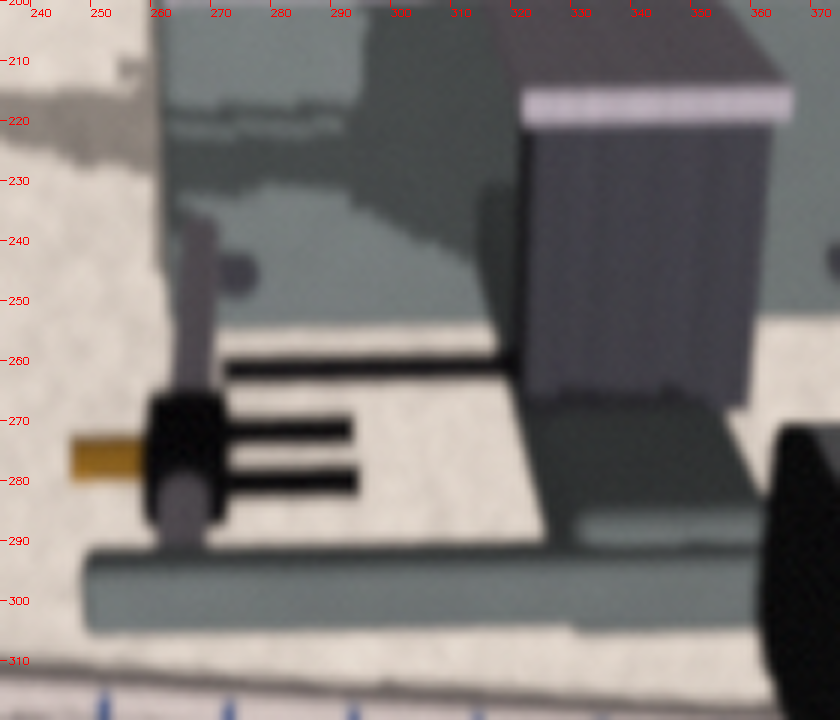

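Run:
```python
from h import *
A=load("wA");B=load("wrist")
for n,a,b in [("low",(305.5,216.3),(292,271.3)),("up",(306,230.7),(293,280)),("ptr",(285,212.4),(271,261.5)),("ptr root",(337,212.3),(319,260.5))]:
    P,e=tri([(A,a),(B,b)]); print(n,P.round(4),e)
    # rows-only with x unconstrained cols
```

```text
low [0.6639 0.091  0.1079] [array([-0.5,  0. ]), array([ 0.5, -0.1])]
up [0.664 0.091 0.124] [array([-0.2,  0. ]), array([ 0.2, -0. ])]
ptr [0.6513 0.07   0.1138] [array([-1.1,  0.1]), array([ 1. , -0.1])]
ptr root [0.6461 0.1157 0.1151] [array([-1.4,  0.1]), array([ 1.3, -0.2])]
```

>>> {"api": "drive_tool", "payload": {"series": [[-32,0,-11,0,0,-8,75],[-32,30,-11,0,0,-17,70],[-32,60,-11,0,0,-25,70],[-32,85,-11,0,0,-34,70],[-32,92,-11,0,0,-34,70]]}}

```text
clock: 19.15
tcp_pos: [0.568, 0.0352, 0.1702]
orientation: [-1.585, -0.419, -0.343]
contact_force: [0.5, -0.9, -1.1]
grip_width: 0.0701
```

```bash
cp f_wrist.pkl f_wB.pkl
python3 - <<'E'
from h import *
st()
f=save("wrist"); crop(f,230,220,370,340,6,"w14c"); crop(f,0,0,560,420,1,"w14")
E
```

```text
t 19.15 tcp [0.568  0.0352 0.1702] jaw yaw 92.0 ydir [ 0.465 -0.034 -0.885] F [ 0.5 -0.9 -1.1] w 0.0701 j [-0.14  0.2  -0.14  2.23  0.64  0.31  0.78]
```

View pics/w14.png

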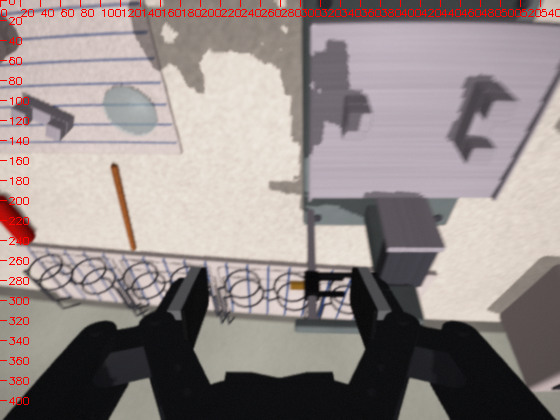

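View pics/w14c.png

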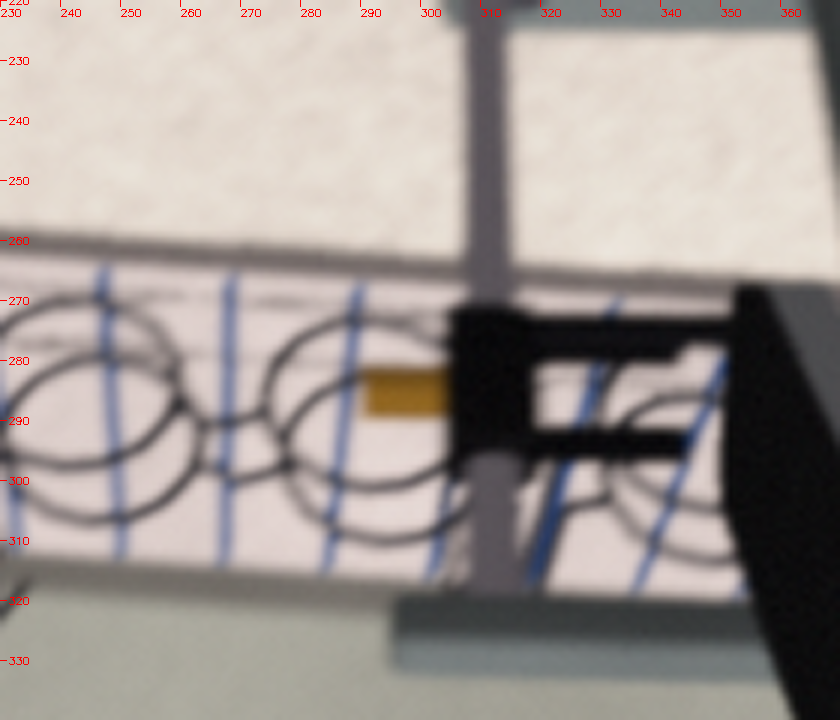

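Run:
```python
from h import *
A=load("wA");B=load("wB");C=load("wrist")
o=[("low",(305.5,216.3),(292,271.3),(342.5,278)),("up",(306,230.7),(293,280),(343.5,294.2)),("ptr",(285,212.4),(271,261.5),(320,275))]
for n,a,b,c in o:
    P,e=tri([(A,a),(B,b),(C,c)]); print(n,P.round(4),e)
    P,e=tri([(B,b),(C,c)]); print("  BC",P.round(4),e)
```

```text
low [0.6645 0.091  0.1069] [array([-0.7, -0.4]), array([0.4, 0. ]), array([0.3, 0.4])]
  BC [0.6648 0.0908 0.1064] [array([ 0.1, -0. ]), array([-0.1,  0. ])]
up [0.665  0.091  0.1226] [array([-0.5, -0.6]), array([0. , 0.1]), array([0.5, 0.6])]
  BC [0.6654 0.0908 0.1219] [array([-0.2,  0. ]), array([ 0.2, -0. ])]
ptr [0.6518 0.0697 0.1133] [array([-1.4, -0.1]), array([0.8, 0. ]), array([0.7, 0.2])]
  BC [0.6519 0.0691 0.1131] [array([ 0.1, -0. ]), array([-0.1,  0. ])]
```

>>> {"api": "drive_tool", "payload": {"series": [[-40,-40,-40,0,0,8,70],[-80,-80,-80,0,0,17,70],[-100,-100,-130,0,0,25,70],[-100,-100,-130,0,0,27,70]]}}

```text
clock: 19.6
tcp_pos: [0.4494, -0.0828, 0.217]
orientation: [-1.622, -0.038, 0.022]
contact_force: [0.7, -1.0, -0.2]
grip_width: 0.0702
```

Run:
```python
from h import *
st()
f=save("top"); crop(f,0,0,560,420,1,"t9"); f=save("scene"); crop(f,80,90,480,340,2,"s9")
```

```text
t 19.6 tcp [ 0.4494 -0.0828  0.217 ] jaw yaw 92.2 ydir [ 0.011 -0.051 -0.999] F [ 0.7 -1.  -0.2] w 0.0702 j [ 0.25  0.14 -0.27  2.07  0.11  0.93  1.53]
```

View pics/t9.png

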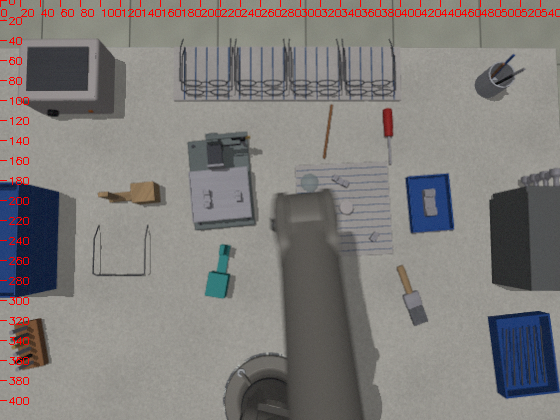

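View pics/s9.png

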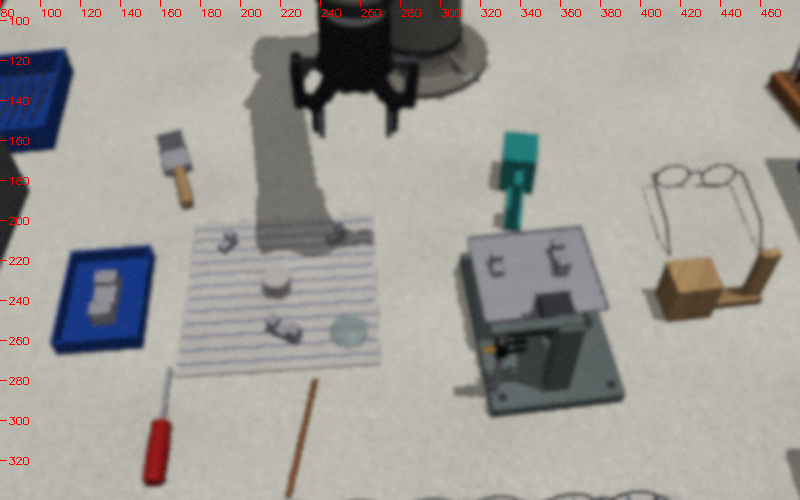

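>>> {"api": "drive_tool", "payload": {"series": [[0,0,0,0,0,0,70],[0,0,0,0,0,0,70]]}}

```text
clock: 19.9
tcp_pos: [0.4494, -0.0865, 0.2172]
orientation: [-1.624, -0.034, 0.013]
contact_force: [0.0, 0.4, 0.6]
grip_width: 0.0701
```

Run:
```python
from h import *
st(); print(r.hand_in())
```

```text
t 19.9 tcp [ 0.4494 -0.0865  0.2172] jaw yaw 91.7 ydir [ 0.014 -0.053 -0.999] F [0.  0.4 0.6] w 0.0701 j [ 0.26  0.14 -0.26  2.07  0.11  0.93  1.53]
the job is handed in; nothing more can be done
None
```

The job is handed in after 19.9 s. I drew the wooden block out from under the pan and stood it on the table to the left of the scale. The big blank now lies in the right-hand tray. One bridge and one hinge blank stand on the pan, each lowered with the pan before letting go.

- **Pointer:** Triangulating from three wrist-camera views puts the pointer tip at about 113–114 mm and the gap centre at about 114–116 mm. That places the pointer 1–2 mm below centre, between the prongs, where about ±4.5 mm is allowed.
- **Disagreement:** Those heights read about 3 mm higher than I expect from the weights (about 111 mm for the tip). I take this as camera bias, since it shifts pointer and mark alike. In the tilted views the pointer seems to overlap the lower prong, because it stands about 13 mm in front of it.
- **Other things:** In the last pictures the lens, jar, glasses, driver, brush, pencil and turquoise look-alike are where they started. The gripper is open and touching nothing.

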